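# Free a long-travel slide from its transit locks and stroke it end to end

## Task

Get the slide on the optical table ready for use: take out every transit bar - its inner end is tucked under the carriage, so lift the outer end over the end lip and draw it out endwise - and lay the bars flat in the open case, then draw the lock pin up out of the carriage and park it hanging upright in the notch of the bracket beside it. Then, by its black knob and no faster than a slow hand (under 10 cm a second), slide the carriage right up to the stop at the home end (the end with the black switch box), then through its whole travel to the other stop and back, twice over, to feel for sticky spots, and leave it hard up at the home end. Do not disturb the other things standing on the table.

Things in the scene. Friction and masses are not known exactly. Their poses are not given: they have to be found in the camera images.
- slide: Long-travel manual slide, fixed. Origin: centre of its underside; y is the travel, x across, z up. Dark bed 176 mm (x) by 344 mm (y), its surface 20 mm above the table. A guide rail 24 mm wide, 8 mm high runs along x = 0, and a low edge 6 mm high and wide along each side (x = +-85 mm). At y = -166 and +166 mm an end plate 12 mm thick crosses the whole width; its lip is 12 mm above the bed surface.
- carriage (a joint): Carriage position along the slide's +y, in m: 0 in mid travel (pinned there at the start), +0.110 at the home end (with the switch box), -0.110 at the other end, hard stops at both. About 2.5 N of friction plus 6 N per m/s; it stays where it is left.
- carriage_top (a point): Middle of the top face of the carriage, 52 mm above the table, axes as the slide's. Its top plate is 150 mm (x) by 100 mm (y) and 12 mm thick, its underside 20 mm above the bed; ribs across its underside reach out to 24 mm either side of its middle. The pin's bore goes down through it into the bed at x = -45 mm, y = 0.
- carriage_knob (a point): Centre of the round black knob fixed on the carriage, by which it is pushed: upright, 28 mm across, from the carriage top 24 mm below this point to 20 mm above it. It lies 35 mm towards the slide's +x from the carriage's middle.
- home_end (a point): Middle of the top of the lip of the end plate at the home end (slide x = 0, y = +166 mm), 32 mm above the table. Just outside it stands the black home switch box, 34 x 20 x 46 mm.
- notch (a point): Parking notch: centre of the parked pin, on the top face (62 mm above the table) of a bracket plate on the slide's -x side, beside the bore. Axes as the slide's. Plate 8 mm thick, 40 mm wide; slot 14 mm wide (y), open to -x with flared jaws ending 36 mm out, blind end 7 mm towards +x, upright 17 mm towards +x. Free space below the plate down to the table.
- pin_grip (a point): Middle of the light grip of the steel lock pin, z up along it, 70 g. From here: plain round grip 14 mm across from -19 to +21 mm; collar 28 mm across from -23 to -19; shank 10 mm across down to -68. At the start it is in the bore, collar on the carriage top. Parked, its collar rests on the bracket plate: this point is then 23 mm above notch.
- case: Open transit case (tray), fixed on the table; origin at the centre of its underside. Outside 190 mm (x) by 170 mm (y), 26 mm high; walls and floor 5 mm thick.
- bar0_mid (a point): Centre of a plain aluminium transit bar, 16 mm (x) by 134 mm (y, length) by 14 mm high, 81 g; two to four of four are present. At the start it lies on the bed along the travel, 52 mm to one side of the rail, outer end 1 to 3 mm behind the end lip, inner 26 mm under the carriage's top plate with 6 mm of room above it, near the rib.
- bar1_mid (a point): Centre of a plain aluminium transit bar, 16 mm (x) by 134 mm (y, length) by 14 mm high, 81 g; two to four of four are present. At the start it lies on the bed along the travel, 52 mm to one side of the rail, outer end 1 to 3 mm behind the end lip, inner 26 mm under the carriage's top plate with 6 mm of room above it, near the rib.
- bar2_mid (a point): Centre of a plain aluminium transit bar, 16 mm (x) by 134 mm (y, length) by 14 mm high, 81 g; two to four of four are present. At the start it lies on the bed along the travel, 52 mm to one side of the rail, outer end 1 to 3 mm behind the end lip, inner 26 mm under the carriage's top plate with 6 mm of room above it, near the rib.
- bar3_mid (a point): Centre of a plain aluminium transit bar, 16 mm (x) by 134 mm (y, length) by 14 mm high, 81 g; two to four of four are present. At the start it lies on the bed along the travel, 52 mm to one side of the rail, outer end 1 to 3 mm behind the end lip, inner 26 mm under the carriage's top plate with 6 mm of room above it, near the rib.
- objective: Bystander, loose: a steel microscope objective, 33 mm across and 52 mm tall, standing upright. Origin at its underside; not to be disturbed.
- oil: Bystander, loose: a small oil bottle, 32 mm across and 60 mm tall, standing. Origin at its underside; not to be disturbed.
- dish: Bystander, loose: a low glass dish, 56 mm across and 14 mm high. Origin at its underside; not to be disturbed.
- lensmount: Bystander, loose: a small lens in a black ring on a post, 80 mm tall, standing on a 32 mm foot. Origin at its underside; not to be disturbed.
- slidebox: Bystander, loose: a white slide box, 80 x 95 x 32 mm. Origin at its underside; not to be disturbed.
- driver: Bystander, loose: a screwdriver, 150 mm long, lying; not to be disturbed.
- clampfork: Bystander, loose: a flat dark table clamp, 75 x 30 x 9 mm. Origin at its underside; not to be disturbed.

How it is judged:
By the outcome, as a careful person would: the job done as asked, in the order asked, and still so for the second after the job is handed in, with the robot touching nothing.
Of bar0, bar1, bar2, bar3 only 2 to 4 are there at a start; the rules pass over those that are not, and their reading is None.
At some moment in a run one of bar0, bar1, bar2, bar3 may be knocked a few centimetres aside while the robot is not near it.
Once in a run the grip may slacken for a moment while it holds something.
It also fails if it takes over 210 s, if anything falls off the work surface, if the arm or the gripper's body presses on something with over 40 N, if the wrist force passes 120 N, or if a joint passes its speed limit or range.

## Robot

A 6-joint arm with a two-finger parallel gripper is mounted at the origin on the work surface. World frame = base frame: x ahead of the robot, y to its left, z up, the work surface at z = 0. Lengths are in mm, angles in rad, forces in N, time in s.
With the tool pointing down it reaches from about 350 to 875 mm from the base axis. Payload 4.2 kg.
Tool frame: the origin (TCP) lies midway between the tips of the shut fingers; the grasp point (between the pads) lies 19 mm behind it; z points along the fingers, y is the direction in which the jaws open and shut (so a half turn about z gives the same grasp; the last joint's range is limited). The gripper opens to 85 mm and grips with 20 to 120 N. Pads are 22 mm wide; open, the fingers measure 114 mm over their backs; the gripper's body (76 mm by 85 mm) begins 54 mm behind the grasp point. The pads swing forward as they close: fully open they stand 13 mm farther back than shut.
Start: joints at [-1.072, 0.385, 0.008, 0, -1.194, -0.259], TCP at [148.46, -607.09, 231.312] pointing down, gripper open.
Joint ranges: [-3.14, 3.14], [-1.21, 2.06], [-1.07, 1.41], [-3.16, 2.05], [-2.99, -0.16], [-3.1, 3.1]. Speed limits (rad/s): [2.79, 2.79, 3.14, 3.14, 3.14, 3.14].

## Interface

Orientations are given as a unit quaternion [x, y, z, w].
In Python, from bench import arm gives the robot as it stands.
- The arm moves only by the tool send_rows, never from a script. Its arguments are lists of equal length, an entry for each row: "translation": the shift along the tool's x, y, z in mm, a list of three; "dr": the turn, a rotation vector about the tool's x, y, z in degrees, a list of three; "grip": the finger opening in mm, from 0 to 85.4. In form: {"translation": [[dx, dy, dz], ...], "dr": [[ax, ay, az], ...], "grip": [grip, ...]}. A call has exactly 5 rows; each row shifts and turns the commanded pose from where the row before left it, along the tool's axes as they then stand; what a row does not reach is not made up. A row lasts 1/8 s, in which the tool goes at most 62.5 mm and 10.7 degrees, less where a joint would pass 70% of its speed; a pose out of reach is approached as far as the arm can. A call with a gripper value outside its range is refused whole. The fingers move at their own pace and stop on an object; the grip force is fixed at half the most. Time passes only in rows, so rows that do not move let the fingers close, or fill a call up. It gives the time, the measured TCP pose, the force and the opening at its end, in the units of the state.
- arm.read_state(): the state, without advancing time (a new reading comes with each control period).
- arm.get_image(name): name is "scene" or "top" or "wrist"; returns the picture (420x560x3 uint8, red, green, blue); there is no depth.
- arm.camera_info(name): a dict with "fx", "fy", "cx", "cy" (pixels), "D" ([k1, k2, p1, p2, k3] as OpenCV has them; the pictures are not rectified), "cam_to_world" (4x4, takes a point from camera to world coordinates). Camera axes: x right, y down, z forward; pixel columns grow to the right and rows downward; lengths in mm; the calibration is good to about 2 mm. A picture is of the moment at which its call begins: read the wrist's pose just before it. camera_info takes no time and is no camera call; for the wrist camera it gives the pose at the moment of the call.
- arm.job_done(): hands the job in, once; it reports no verdict.
Trained networks look in the newest picture that a camera, given by its name, has taken for a name from the list of things; names that differ only in an ending like _2 or _b are one class to them, and where a whole thing is asked for, a point or a joint stands for the part that bears it (a point fixed in the world has none). Each returns a list of dicts, best first, with "confidence" (0 to 1); they miss things now and then, are a little off and sometimes report something else, mostly with a low value. They report only what shows in the picture. A call takes as long as a camera call.
- arm.search_frame(thing, camera): "xyz" ([x, y, z] in mm, in world coordinates, good to about 4 mm: the middle of the surface that is visible of it).
- arm.place_of(thing, camera): "xyz" ([x, y, z] in mm, in world coordinates, good to about 4 mm: a listed point, or the origin of a listed thing).
The state is a dict: "clock": time; "joints": joint angles; "joint_vel": joint speeds; "joint_efforts": joint torques, N m; "position": TCP position; "ee_rot": TCP orientation; "contact_force": force on the tool from outside, world axes, zero at the start; "wrist_torque": the same for the moment, N m; "gripper_width": finger opening in mm.
Only numpy, scipy, OpenCV 4.12 (cv2) and the standard library are available. Lean on these libraries where they do the work, as an engineer would, in place of code of your own. Each camera call takes 0.05 s, during which the arm holds its last target.

## Working session

There is one attempt and no reset: what is moved stays moved. The work goes in short steps, Python scripts to look and compute and a tool call to move; the robot and the scene stay as the last step left them, time stands still between calls to the robot, and variables do not carry over. Pictures are saved under pics/ and viewed, and the job is handed in when it is done.

Besides the shell and the picture viewer there is one more tool, called after "Emit:" in YAML: its name, and indented under it one key for each argument. send_rows: Moves the arm, as the interface text tells. Its arguments: {"type":"object","properties":{"translation":{"type":"array"},"dr":{"type":"array"},"grip":{"type":"array"}},"required":["translation","dr","grip"]}

```bash
ls; mkdir -p pics; python3 - <<'E'
from bench import arm
import cv2
s=arm.read_state();print(s)
for n in("scene","top","wrist"):
    im=arm.get_image(n);cv2.imwrite(f"pics/a_{n}.png",im[:,:,::-1]);i=arm.camera_info(n);print(n,i)
    for t in("slide","carriage_top","carriage_knob","home_end","notch","pin_grip","case","bar0_mid","bar1_mid","bar2_mid","bar3_mid"):
        print(t,[( [round(v) for v in d["xyz"]],round(d["confidence"],2)) for d in arm.place_of(t,n)])
print(arm.read_state()["clock"])
E
```

```text
pics
{'clock': 0.0, 'joints': array([-1.07239514e+00,  3.85576941e-01,  6.59571592e-03, -5.47792797e-04,
       -1.19402913e+00, -2.58602242e-01]), 'joint_vel': array([-0.00134763, -0.00077276,  0.00029057,  0.00017124,  0.00010394,
        0.0009091 ]), 'joint_efforts': array([ 2.41369780e-04, -3.92288804e+01,  1.88405871e+01,  4.18621168e+00,
       -4.56518479e-03,  7.68489656e-06]), 'position': array([ 148.32335555, -606.51592316,  230.19028244]), 'ee_rot': array([-1.19511994e-01,  9.92832107e-01,  1.12273060e-03, -1.72518827e-04]), 'contact_force': array([ 0.23285305, -0.11795756, -0.03513436]), 'wrist_torque': array([ 0.01933417,  0.01051346, -0.00861423]), 'gripper_width': 85.28985152229903}
scene {'fx': 452.5066668871686, 'fy': 452.5066668871686, 'cx': 279.1953499168984, 'cy': 209.36553712929182, 'D': array([-0.04298006,  0.        ,  0.        ,  0.        ,  0.        ]), 'cam_to_world': array([[-4.72077832e-01,  6.75058774e-01, -5.66955177e-01,
         1.13156918e+03],
       [ 8.81552502e-01,  3.63520525e-01, -3.01194312e-01,
         3.76754708e+02],
       [ 2.77598040
[... 1527 characters left out ...]
0, -281, 28], 0.63)]
wrist {'fx': 330.3809789700051, 'fy': 330.3809789700051, 'cx': 276.33213830089187, 'cy': 211.9869336020843, 'D': array([-0.03439371,  0.        ,  0.        ,  0.        ,  0.        ]), 'cam_to_world': array([[-2.37154763e-01,  9.18213293e-01,  3.17241181e-01,
         6.62729980e+01],
       [ 9.71471621e-01,  2.24392920e-01,  7.67509431e-02,
        -6.27247232e+02],
       [-7.12938589e-04,  3.26392656e-01, -9.45234006e-01,
         3.73564654e+02],
       [ 0.00000000e+00,  0.00000000e+00,  0.00000000e+00,
         1.00000000e+00]])}
slide []
carriage_top []
carriage_knob []
home_end []
notch []
pin_grip []
case []
bar0_mid []
bar1_mid []
bar2_mid []
bar3_mid []
1.8
```

View pics/a_scene.png

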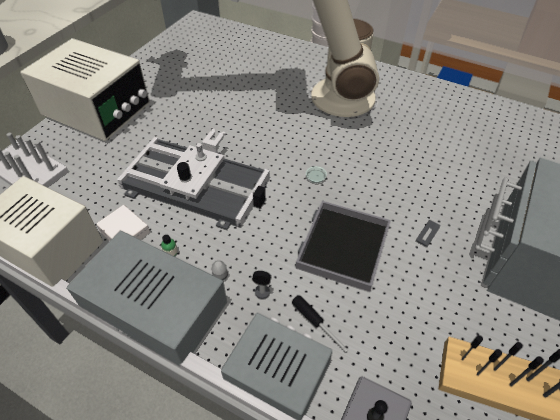

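View pics/a_top.png

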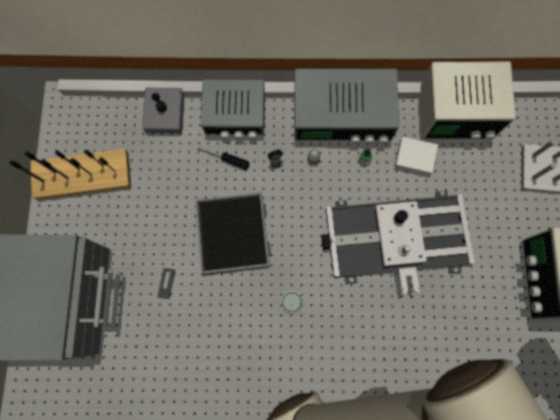

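```bash
python3 - <<'E'
import cv2
a=cv2.imread("pics/a_top.png")[170:310,310:490];b=cv2.imread("pics/a_scene.png")[110:230,110:280]
cv2.imwrite("pics/b1.png",cv2.resize(a,None,fx=4.2,fy=4.2,interpolation=3));cv2.imwrite("pics/b2.png",cv2.resize(b,None,fx=4.6,fy=4.6,interpolation=3))
E
```

```text
(no output)
```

View pics/b1.png

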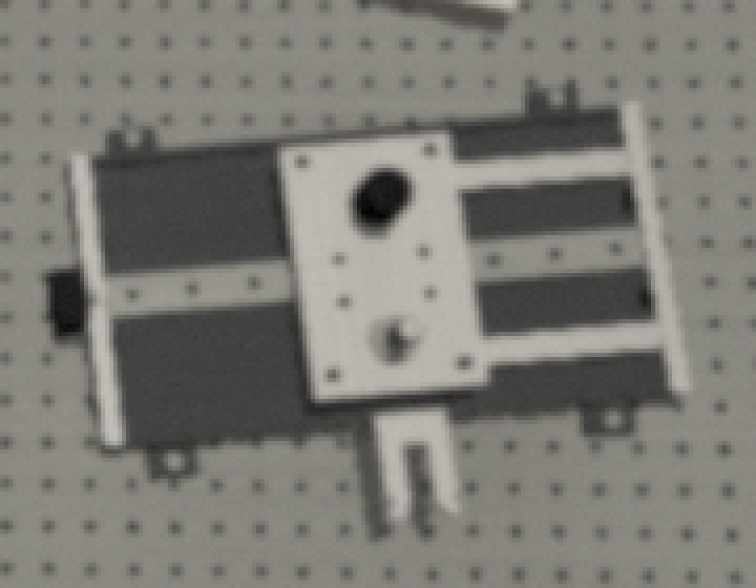

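View pics/b2.png

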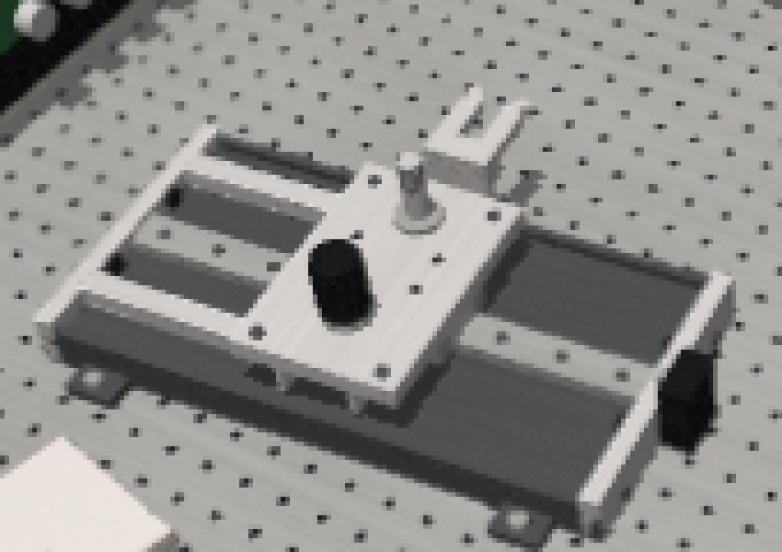

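Emit:
send_rows:
  translation:
    - [-45.5, 26.7, -5]
    - [-45.5, 26.7, -5]
    - [-45.5, 26.7, -5]
    - [-45.5, 26.7, -5]
    - [-45.5, 26.7, 0]
  dr:
    - [0, 0, 0]
    - [0, 0, 0]
    - [0, 0, 0]
    - [0, 0, 0]
    - [0, 0, 0]
  grip: [40, 40, 40, 40, 40]

```text
clock: 2.42
position: [339.0, -422.3, 252.1]
ee_rot: [-0.12, 0.993, -0.001, 0.001]
contact_force: [1.8, -0.5, 0.5]
gripper_width: 39.7
```

Emit:
send_rows:
  translation:
    - [-45.5, 26.7, 0]
    - [-45.5, 26.7, 0]
    - [-45.5, 26.7, 0]
    - [-45.5, 26.7, 0]
    - [-45.5, 26.7, 0]
  dr:
    - [0, 0, 0]
    - [0, 0, 0]
    - [0, 0, 0]
    - [0, 0, 0]
    - [0, 0, 0]
  grip: [40, 40, 40, 40, 40]

```text
clock: 3.05
position: [528.1, -238.3, 251.6]
ee_rot: [-0.12, 0.993, -0.0, 0.0]
contact_force: [-0.1, -1.2, -0.2]
gripper_width: 40.0
```

Emit:
send_rows:
  translation:
    - [0, 0, 0]
    - [0, 0, 0]
    - [0, 0, 0]
    - [0, 0, 0]
    - [0, 0, 0]
  dr:
    - [0, 0, -10.5]
    - [0, 0, -10.5]
    - [0, 0, -10.5]
    - [0, 0, -10.5]
    - [0, 0, -10.5]
  grip: [30, 30, 30, 30, 30]

```text
clock: 3.68
position: [527.0, -239.6, 251.3]
ee_rot: [-0.549, 0.836, -0.0, 0.0]
contact_force: [0.6, 0.5, -0.7]
gripper_width: 29.7
```

Emit:
send_rows:
  translation:
    - [0, 0, 0]
    - [0, 0, 0]
    - [0, 0, 0]
    - [0, 0, 0]
    - [0, 0, 0]
  dr:
    - [0, 0, -10.5]
    - [0, 0, -10.5]
    - [0, 0, -8.5]
    - [0, 0, 0]
    - [0, 0, 0]
  grip: [30, 30, 30, 30, 30]

```text
clock: 4.3
position: [527.0, -239.7, 251.4]
ee_rot: [0.741, -0.672, 0.0, -0.0]
contact_force: [-0.5, -0.2, -0.4]
gripper_width: 30.1
```

```bash
cat > h.py <<'E'
from bench import arm
import cv2, numpy as np
from scipy.spatial.transform import Rotation as R
def cam(n):
    i=arm.camera_info(n); K=np.array([[i["fx"],0,i["cx"]],[0,i["fy"],i["cy"]],[0,0,1]]); return K,np.array(i["D"]),np.array(i["cam_to_world"])
def snap(n,f):
    c=cam(n); im=arm.get_image(n); cv2.imwrite(f"pics/{f}.png",im[:,:,::-1]); return c,im
def proj(c,P):
    K,D,T=c; W=np.linalg.inv(T); P=np.atleast_2d(np.asarray(P,float))
    return cv2.projectPoints(P,cv2.Rodrigues(W[:3,:3])[0],W[:3,3],K,D)[0][:,0]
def unproj(c,uv,z):
    K,D,T=c; p=cv2.undistortPoints(np.array([uv],float).reshape(-1,1,2),K,D)[:,0]
    d=np.c_[p,np.ones(len(p))]@T[:3,:3].T; o=T[:3,3]; return o+d*((z-o[2])/d[:,2])[:,None]
E
python3 - <<'E'
from h import *
s=arm.read_state();print(s["clock"],s["position"],s["ee_rot"],s["joints"],s["gripper_width"])
c,im=snap("wrist","c1")
np.savez("c1cam.npz",*c)
for t in("slide","carriage_top","carriage_knob","home_end","notch","pin_grip","bar0_mid","bar2_mid"):
    print(t,[( [round(v,1) for v in d["xyz"]],round(d["confidence"],2)) for d in arm.place_of(t,"wrist")])
E
```

```text
4.3 [ 527.0297587  -239.68002627  251.36296673] [ 7.40906900e-01 -6.71607745e-01  4.57471742e-05 -1.88935408e-05] [-1.47170045e-01  2.92953672e-01 -7.66477255e-02  2.08358021e-05
 -1.20109786e+00  2.45205586e-01] 30.065397387260905
slide [([527.5, -191.7, -2.4], 0.76)]
carriage_top [([523.8, -193.0, 50.7], 0.9)]
carriage_knob [([560.1, -187.4, 80.3], 0.59)]
home_end [([507.7, -29.3, 30.8], 0.85)]
notch [([409.7, -204.8, 58.6], 0.63)]
pin_grip [([479.3, -199.8, 74.1], 0.97)]
bar0_mid []
bar2_mid [([483.4, -292.0, 31.4], 0.82)]
```

View pics/c1.png

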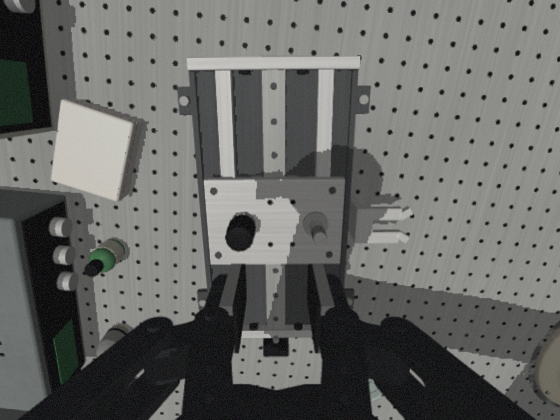

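```bash
python3 - <<'E'
import cv2
a=cv2.imread("pics/c1.png")
cv2.imwrite("pics/d1.png",cv2.resize(a[45:195,180:370],None,fx=4,fy=4,interpolation=3))
cv2.imwrite("pics/d2.png",cv2.resize(a[165:285,190:420],None,fx=3.4,fy=3.4,interpolation=3))
E
```

```text
(no output)
```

View pics/d1.png

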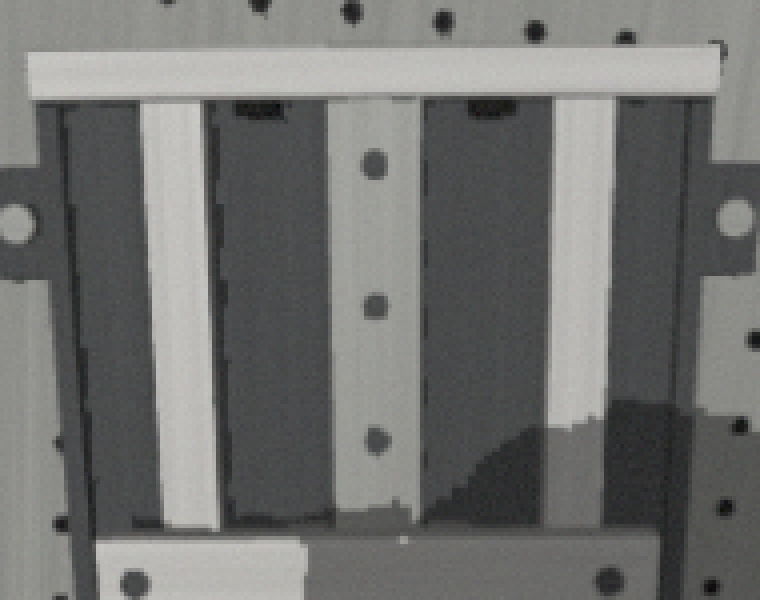

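View pics/d2.png

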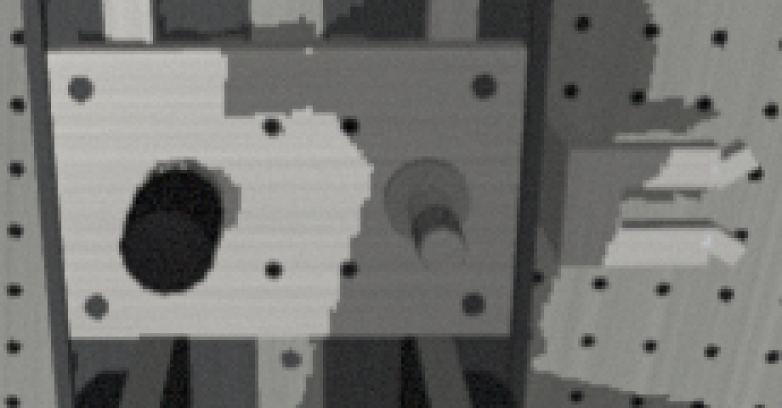

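```bash
cat >> h.py <<'E'
def sl(pose,p):
    x,y,a=pose; p=np.atleast_2d(np.asarray(p,float)); c,s=np.cos(a),np.sin(a)
    return np.c_[x+c*p[:,0]-s*p[:,1], y+s*p[:,0]+c*p[:,1], p[:,2]]
def inv(pose,P):
    x,y,a=pose; P=np.atleast_2d(np.asarray(P,float)); c,s=np.cos(a),np.sin(a); d=P-[x,y,0]
    return np.c_[c*d[:,0]+s*d[:,1], -s*d[:,0]+c*d[:,1], P[:,2]]
E
python3 - <<'E'
from h import *
from scipy.optimize import least_squares
z=np.load("c1cam.npz");c=[z[k] for k in z.files]
P=[[88,-172,32],[-88,-172,32],[88,-160,32],[-88,-160,32],[75,-50,52],[-75,-50,52],[75,50,52],[-75,50,52]]
uv=np.array([[187,58],[359.75,56.75],[188.2,69.75],[358.2,69],[204.1,179.4],[344.7,178.2],[210.6,264.4],[340,263.2]])
r=least_squares(lambda q:(proj(c,sl(q,P))-uv).ravel(),[523,-195,.1])
print(r.x,np.degrees(r.x[2]));print(r.fun.reshape(-1,2).round(1))
q=r.x;np.save("pose.npy",q)
for u,zz in([(223,70),34],[(227.4,177),34],[(325.9,69.3),34],[(323.4,177),34],[(372,226),62],[(316,235),96],[(240.5,240),96]):
    print(inv(q,unproj(c,u,zz)).round(1))
print("top cams");
cands=[[0,0,52],[35,0,76],[0,166,32],[-45,0,75]]
print(sl(q,cands).round(1))
c2,im=snap("top","e1");
im=im[:,:,::-1].copy()
print(proj(c2,sl(q,P)).round(1))
E
```

```text
[ 5.23879837e+02 -1.92642955e+02  1.05427125e-01] 6.040529296661852
[[-1.2 -0.6]
 [ 1.1 -0.9]
 [-1.4  0.4]
 [ 1.9 -0.3]
 [-0.5  0.8]
 [ 0.4  0.9]
 [-0.1  0. ]
 [-0.1  0.4]]
[[  50.8 -159.5   34. ]]
[[ 52.3 -49.1  34. ]]
[[ -53.  -159.4   34. ]]
[[-54.5 -48.3  34. ]]
[[-105.2   -0.4   62. ]]
[[-40.6  -4.8  96. ]]
[[33.4 -0.1 96. ]]
top cams
[[ 523.9 -192.6   52. ]
 [ 558.7 -189.    76. ]
 [ 506.4  -27.6   32. ]
 [ 479.1 -197.4   75. ]]
[[462.4 194. ]
 [475.3 263.2]
 [457.6 194.4]
 [470.3 263.7]
 [416.8 201.6]
 [426.6 261.5]
 [376.6 205.4]
 [385.2 265.4]]
```

```bash
cat >> h.py <<'E'
Q=np.load("pose.npy") if __import__("os").path.exists("pose.npy") else None
def Rt(tilt=0,yaw=None):
    a=Q[2] if yaw is None else yaw
    ex=np.array([np.cos(a),np.sin(a),0]); ey=np.array([-np.sin(a),np.cos(a),0])
    M=np.c_[-ey,-ex,[0,0,-1]]
    return R.from_matrix(R.from_rotvec(-ex*np.radians(tilt)).as_matrix()@M)  # tilt>0: outer(-y) end up
def plan(targets,world=False):
    "targets: (slide xyz, tilt[,yaw])"
    s=arm.read_state(); p=np.array(s["position"]); o=R.from_quat(s["ee_rot"])
    print("t",round(s["clock"],2),"slide",inv(Q,p).round(1)[0],"world",p.round(1),"F",np.round(s["contact_force"],1),"w",round(s["gripper_width"],1))
    for t in targets:
        P=np.array(t[0],float) if world else sl(Q,t[0])[0]
        o2=Rt(t[1],t[2] if len(t)>2 else None)
        print(t,"->",(o.inv().apply(P-p)).round(1),np.degrees((o.inv()*o2).as_rotvec()).round(2))
        p,o=P,o2
E
python3 - <<'E'
from h import *
plan([([52,-112,120],0),([52,-112,40],0),([52,-112,22.5],0)])
E
```

```text
t 4.8 slide [ -1.8 -47.1 251.3] world [ 527.  -239.6  251.3] F [-0.5 -0.1  0.2] w 30.4
([52, -112, 120], 0) -> [ 64.6 -54.2 131.3] [-0.    0.   -0.31]
([52, -112, 40], 0) -> [ 0.  0. 80.] [0. 0. 0.]
([52, -112, 22.5], 0) -> [ 0.   0.  17.5] [0. 0. 0.]
```

Emit:
send_rows:
  translation:
    - [21.5, -18, 33]
    - [21.5, -18, 33]
    - [21.6, -18.2, 33]
    - [0, 0, 32.3]
    - [0, 0, 40]
  dr:
    - [0, 0, -0.3]
    - [0, 0, 0]
    - [0, 0, 0]
    - [0, 0, 0]
    - [0, 0, 0]
  grip: [30, 30, 30, 30, 30]

```text
clock: 5.42
position: [588.3, -298.8, 79.2]
ee_rot: [0.743, -0.669, 0.001, -0.0]
contact_force: [-0.2, -1.0, 0.6]
gripper_width: 29.7
```

Emit:
send_rows:
  translation:
    - [0, 0, 30]
    - [0, 0, 0]
    - [0, 0, 0]
    - [0, 0, 0]
    - [0, 0, 0]
  dr:
    - [0, 0, 0]
    - [0, 0, 0]
    - [0, 0, 0]
    - [0, 0, 0]
    - [0, 0, 0]
  grip: [30, 30, 30, 30, 30]

```text
clock: 6.05
position: [588.3, -298.5, 51.5]
ee_rot: [0.743, -0.669, 0.001, -0.001]
contact_force: [-0.3, 0.3, -0.3]
gripper_width: 29.7
```

```bash
python3 - <<'E'
from h import *
plan([([52,-112,22.5],0)])
c,im=snap("wrist","f1")
K=cv2.imread("pics/f1.png"); 
E
```

```text
t 6.05 slide [  52.9 -112.    51.5] world [ 588.3 -298.5   51.5] F [-0.3  0.3 -0.3] w 29.7
([52, -112, 22.5], 0) -> [-0.1  1.  29. ] [-0.14 -0.05  0.  ]
```

View pics/f1.png

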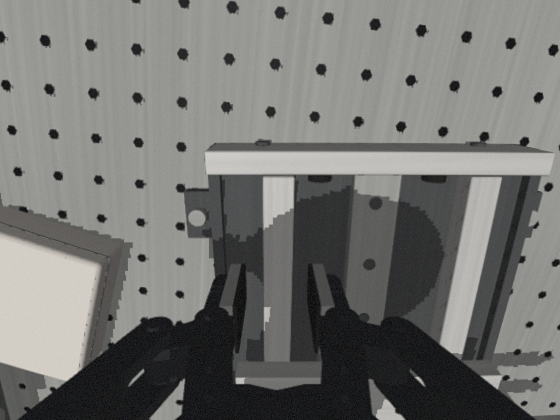

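Emit:
send_rows:
  translation:
    - [0, 1, 15]
    - [0, 0, 12]
    - [0, 0, 2]
    - [0, 0, 0]
    - [0, 0, 0]
  dr:
    - [0, 0, 0]
    - [0, 0, 0]
    - [0, 0, 0]
    - [0, 0, 0]
    - [0, 0, 0]
  grip: [30, 30, 30, 30, 22]

```text
clock: 6.72
position: [586.8, -298.5, 21.0]
ee_rot: [0.743, -0.669, 0.0, -0.0]
contact_force: [0.0, 0.2, 0.8]
gripper_width: 22.2
```

Emit:
send_rows:
  translation:
    - [0, 0, 0]
    - [0, 0, 0]
    - [0, 0, 0]
    - [0, 0, 0]
    - [0, 0, 0]
  dr:
    - [0, 0, 0]
    - [0, 0, 0]
    - [0, 0, 0]
    - [0, 0, 0]
    - [0, 0, 0]
  grip: [10, 10, 10, 10, 10]

```text
clock: 7.35
position: [587.0, -298.5, 21.3]
ee_rot: [0.743, -0.669, 0.0, -0.0]
contact_force: [0.2, -0.2, 0.8]
gripper_width: 14.4
```

```bash
python3 - <<'E'
from h import *
# pivot at inner bottom end: slide y=-24.5,z=20
s=arm.read_state();p=inv(Q,s["position"])[0]
def piv(t,dy=0,dz=0):
    a=np.radians(t); v=p-[p[0],-24.5,20]
    d=-v[1];h=v[2]
    return ([p[0],-24.5-(d*np.cos(a)-h*np.sin(a))+dy, 20+d*np.sin(a)+h*np.cos(a)+dz],t)
plan([piv(2,0,.3),piv(4,0,.5),piv(6,0,.8),piv(8.5,0,1),piv(8.5,-20,1),piv(8.5,-40,3),piv(8.5,-40,60),piv(0,-40,70)])
E
```

```text
t 7.35 slide [  51.6 -111.9   21.3] world [ 587.  -298.5   21.3] F [ 0.2 -0.2  0.8] w 14.4
([np.float64(51.59947891862894), np.float64(-111.82294546812504), np.float64(24.677884075426913)], 2) -> [-0.1 -0.  -3.4] [-0.04  1.98  0.  ]
([np.float64(51.59947891862894), np.float64(-111.61696473827858), np.float64(27.922744034152135)], 4) -> [-0.1  0.  -3.3] [0. 2. 0.]
([np.float64(51.59947891862894), np.float64(-111.30484540623823), np.float64(31.258560522657806)], 6) -> [-0.1  0.  -3.3] [-0.  2. -0.]
([np.float64(51.59947891862894), np.float64(-110.76603042506878), np.float64(35.23498046743032)], 8.5) -> [-0.1 -0.  -4. ] [ 0.   2.5 -0. ]
([np.float64(51.59947891862894), np.float64(-130.76603042506878), np.float64(35.23498046743032)], 8.5) -> [19.8  0.   3. ] [0. 0. 0.]
([np.float64(51.59947891862894), np.float64(-150.76603042506878), np.float64(37.23498046743032)], 8.5) -> [20.1  0.   1. ] [0. 0. 0.]
([np.float64(51.59947891862894), np.float64(-150.76603042506878), np.float64(94.23498046743032)], 8.5) -> [  8.4   0.  -56.4] [0. 0. 0.]
([np.float64(51.59947891862894), np.float64(-151.9225366399872), np.float64(91.32769033931713)], 0) -> [0.7 0.  3. ] [ 0.  -8.5  0. ]
```

Emit:
send_rows:
  translation:
    - [-0.1, 0, -3.4]
    - [-0.1, 0, -3.3]
    - [-0.1, 0, -3.3]
    - [-0.1, 0, -4]
    - [0, 0, 0]
  dr:
    - [0, 2, 0]
    - [0, 2, 0]
    - [0, 2, 0]
    - [0, 2.5, 0]
    - [0, 0, 0]
  grip: [10, 10, 10, 10, 10]

```text
clock: 7.98
position: [585.8, -296.8, 34.5]
ee_rot: [0.742, -0.667, 0.054, 0.05]
contact_force: [-0.3, -0.2, -1.5]
gripper_width: 14.3
```

```bash
python3 - <<'E'
from h import *
plan([([51.6,-110.8,35.2],8.5)])
c,im=snap("wrist","f2")
c,im=snap("scene","f2s"); a=im[110:230,110:280,::-1];cv2.imwrite("pics/f2s.png",cv2.resize(a,None,fx=4.6,fy=4.6,interpolation=3))
E
```

```text
t 7.97 slide [  50.6 -110.1   34.5] world [ 585.8 -296.8   34.5] F [-0.3 -0.2 -1.5] w 14.3
([51.6, -110.8, 35.2], 8.5) -> [ 0.8 -1.  -0.6] [0.07 0.03 0.07]
```

View pics/f2.png

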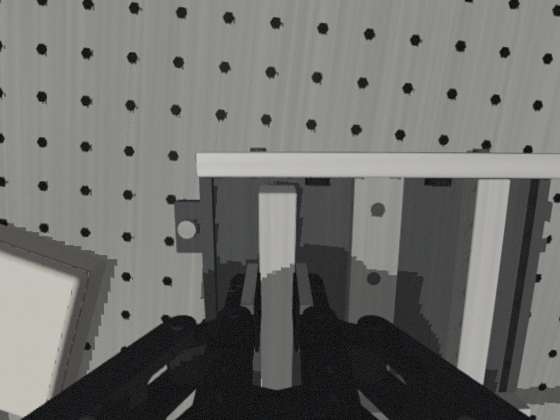

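View pics/f2s.png

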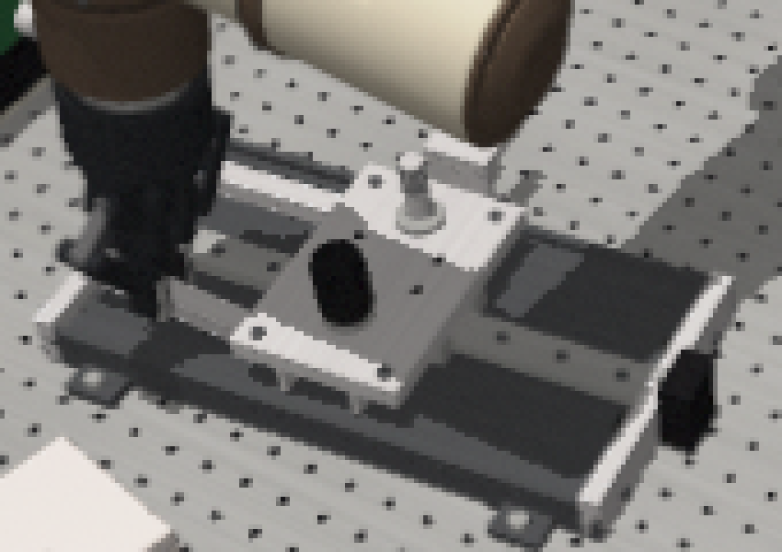

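Emit:
send_rows:
  translation:
    - [5.5, -0.5, 0.5]
    - [7, 0, 1]
    - [7, 0, 1]
    - [10, 0, 1]
    - [11, 0, 0]
  dr:
    - [0, 0, 0]
    - [0, 0, 0]
    - [0, 0, 0]
    - [0, 0, 0]
    - [0, 0, 0]
  grip: [10, 10, 10, 10, 10]

```text
clock: 8.7
position: [591.2, -338.4, 37.4]
ee_rot: [0.741, -0.667, 0.055, 0.05]
contact_force: [0.9, 0.0, -0.5]
gripper_width: 14.2
```

```bash
python3 - <<'E'
from h import *
plan([([51.6,-152,37.2],8.5),([51.6,-152,95],8.5)])
c,im=snap("wrist","f3")
E
```

```text
t 8.7 slide [  51.6 -152.    37.4] world [ 591.2 -338.4   37.4] F [ 0.9  0.  -0.5] w 14.2
([51.6, -152, 37.2], 8.5) -> [-0.1  0.   0.2] [ 0.01  0.01 -0.01]
([51.6, -152, 95], 8.5) -> [  8.5   0.  -57.2] [0. 0. 0.]
```

View pics/f3.png

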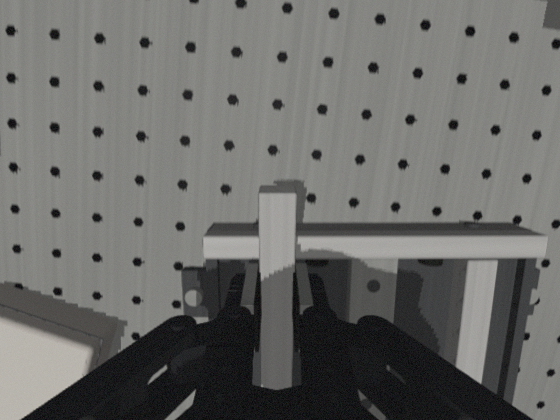

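Emit:
send_rows:
  translation:
    - [2.2, 0, -15]
    - [6.5, 0, -44]
    - [8, 0, -54]
    - [0, 0, 0]
    - [0, 0, 0]
  dr:
    - [0, 0, 0]
    - [0, 0, 0]
    - [0, 0, 0]
    - [0, -8.5, 0]
    - [0, 0, 0]
  grip: [10, 10, 10, 10, 10]

```text
clock: 9.38
position: [592.6, -338.9, 154.4]
ee_rot: [0.743, -0.67, 0.002, -0.001]
contact_force: [-0.9, 0.1, -0.8]
gripper_width: 14.3
```

```bash
python3 - <<'E'
import cv2
a=cv2.imread("pics/a_top.png")[180:285,180:290];b=cv2.imread("pics/a_scene.png")[190:300,280:410]
cv2.imwrite("pics/g1.png",cv2.resize(a,None,fx=5,fy=5,interpolation=3));cv2.imwrite("pics/g2.png",cv2.resize(b,None,fx=5,fy=5,interpolation=3))
from h import *
plan([([52,-152,150],0)])
E
```

```text
t 9.38 slide [  53.  -152.7  154.4] world [ 592.6 -338.9  154.4] F [-0.9  0.1 -0.8] w 14.3
([52, -152, 150], 0) -> [-0.7  1.   4.4] [-0.3  -0.1  -0.14]
```

View pics/g1.png

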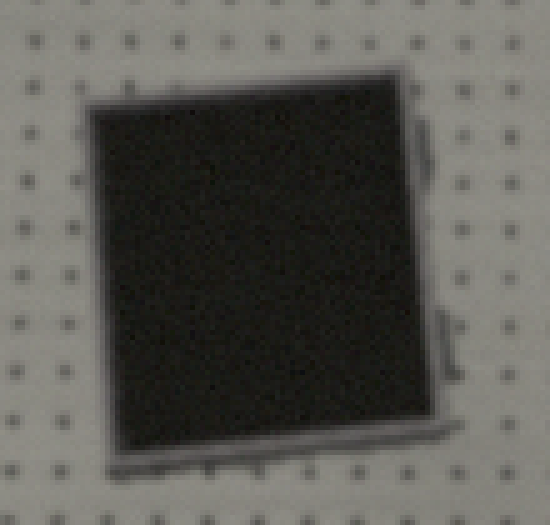

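View pics/g2.png

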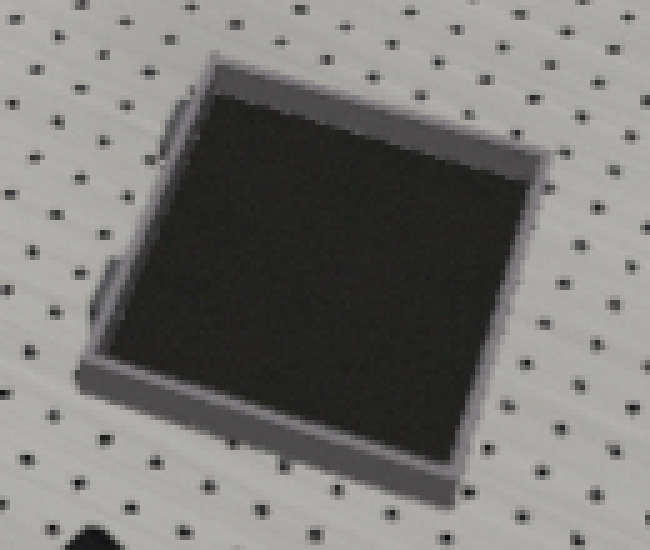

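```bash
python3 - <<'E'
from h import *
from scipy.optimize import least_squares
ct,cs=cam("top"),cam("scene")
P=lambda l:[[x*95,y*85,26] for x,y in l]
# top: left=+y, up=+x
Pt=P([(1,1),(1,-1),(-1,-1)]);ut=[[197,200.6],[260,194],[268.6,264.4]]
for u in ut+[[202,273]]: print(unproj(ct,u,26).round(0))
us=[[322.6,201],[390,220.4],[371.4,284],[296,262.4]]
for u in us: print(unproj(cs,u,26).round(0))
Ps=P([(-1,-1),(-1,1),(1,1),(1,-1)])
f=lambda q:np.r_[(proj(ct,sl(q,Pt))-ut).ravel(),(proj(cs,sl(q,Ps))-us).ravel()]
r=least_squares(f,[528,226,.1]);print(r.x,r.fun.round(1));np.save("case.npy",r.x)
q=r.x
for x in(-35,0,35): print(sl(q,[[x,0,0]]).round(1))
E
```

```text
[[609. 317.  26.]]
[[628. 157.  26.]]
[[447. 132.  26.]]
[[425. 296.  26.]]
[[445. 131.  26.]]
[[425. 296.  26.]]
[[607. 319.  26.]]
[[634. 154.  26.]]
[5.27029235e+02 2.25404279e+02 1.28557543e-01] [-1.8 -0.6  1.6 -1.7  1.2  1.4 -0.7 -0.8  0.9 -0.8  0.8  1.7 -0.1 -0.9]
[[492.3 220.9   0. ]]
[[527.  225.4   0. ]]
[[561.7 229.9   0. ]]
```

```bash
python3 - <<'E'
from h import *
C=np.load("case.npy");print(C)
t=lambda z:(sl(C,[[38,-20.5,z]])[0],0,C[2])
plan([t(150),t(30),t(7)],world=True)
E
```

```text
[5.27029235e+02 2.25404279e+02 1.28557543e-01]
t 9.38 slide [  53.  -152.7  154.4] world [ 592.6 -338.9  154.4] F [-0.9  0.1 -0.8] w 14.3
(array([567.34382997, 209.94518987, 150.        ]), 0, np.float64(0.12855754341960882)) -> [-548.5  -31.3    3.6] [-0.3  -0.11 -1.46]
(array([567.34382997, 209.94518987,  30.        ]), 0, np.float64(0.12855754341960882)) -> [  0.   0. 120.] [0. 0. 0.]
(array([567.34382997, 209.94518987,   7.        ]), 0, np.float64(0.12855754341960882)) -> [ 0.  0. 23.] [0. 0. 0.]
```

Emit:
send_rows:
  translation:
    - [-35, -3, 0]
    - [-55, -3, 0]
    - [-55, -3, 0]
    - [-55, -3, 0]
    - [-55, -3, 0]
  dr:
    - [0, 0, 0]
    - [0, 0, 0]
    - [0, 0, 0]
    - [0, 0, 0]
    - [0, 0, 0]
  grip: [10, 10, 10, 10, 10]

```text
clock: 10.0
position: [578.1, -80.3, 151.4]
ee_rot: [0.744, -0.669, 0.0, 0.001]
contact_force: [1.9, -0.3, -0.8]
gripper_width: 14.5
```

Emit:
send_rows:
  translation:
    - [-55, -3, 0]
    - [-55, -3, 0]
    - [-55, -3, 0]
    - [-55, -3, 0]
    - [-55, -3, 0]
  dr:
    - [0, 0, 0]
    - [0, 0, 0]
    - [0, 0, 0]
    - [0, 0, 0]
    - [0, 0, 0]
  grip: [10, 10, 10, 10, 10]

```text
clock: 10.62
position: [564.0, 194.4, 151.5]
ee_rot: [0.744, -0.668, 0.001, 0.001]
contact_force: [1.4, -0.6, -0.6]
gripper_width: 14.1
```

Emit:
send_rows:
  translation:
    - [-18, -1, 0]
    - [0, 0, 0]
    - [0, 0, 40]
    - [0, 0, 30]
    - [0, 0, 0]
  dr:
    - [0, 0, -1.4]
    - [0, 0, 0]
    - [0, 0, 0]
    - [0, 0, 0]
    - [0, 0, 0]
  grip: [10, 10, 10, 10, 10]

```text
clock: 11.25
position: [562.5, 208.1, 79.2]
ee_rot: [0.751, -0.66, -0.001, 0.003]
contact_force: [0.6, 0.3, -0.7]
gripper_width: 14.2
```

```bash
python3 - <<'E'
from h import *
C=np.load("case.npy");print(C)
t=lambda z:(sl(C,[[38,-20.5,z]])[0],0,C[2])
plan([t(30),t(7)],world=True)
snap("wrist","i1")
E
```

```text
[5.27029235e+02 2.25404279e+02 1.28557543e-01]
t 11.25 slide [ 80.6 394.5  79.2] world [562.5 208.1  79.2] F [ 0.6  0.3 -0.7] w 14.2
(array([567.34382997, 209.94518987,  30.        ]), 0, np.float64(0.12855754341960882)) -> [-1.3 -5.3 49.2] [ 0.35 -0.2  -0.04]
(array([567.34382997, 209.94518987,   7.        ]), 0, np.float64(0.12855754341960882)) -> [ 0.  0. 23.] [0. 0. 0.]
```

View pics/i1.png

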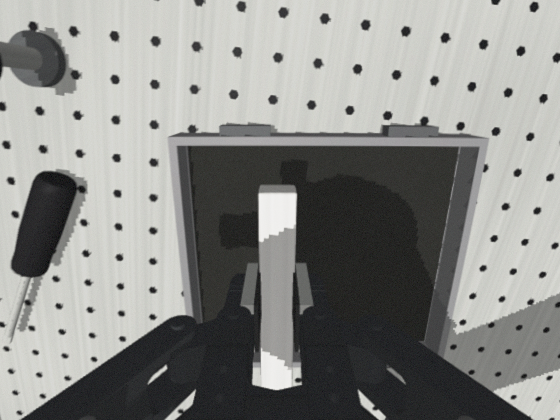

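Emit:
send_rows:
  translation:
    - [-1.3, -4, 25]
    - [0, 0, 24]
    - [0, 0, 14]
    - [0, 0, 5]
    - [0, 0, 3]
  dr:
    - [0.3, -0.2, 0]
    - [0, 0, 0]
    - [0, 0, 0]
    - [0, 0, 0]
    - [0, 0, 0]
  grip: [10, 10, 10, 10, 10]

```text
clock: 11.92
position: [569.1, 213.1, 11.5]
ee_rot: [0.752, -0.66, 0.001, -0.004]
contact_force: [0.5, 0.2, -1.5]
gripper_width: 13.8
```

Emit:
send_rows:
  translation:
    - [0, 0, 0]
    - [0, 0, 0]
    - [0, 0, 1]
    - [0, 0, 1]
    - [0, 0, 0]
  dr:
    - [0, 0, 0]
    - [0, 0, 0]
    - [0, 0, 0]
    - [0, 0, 0]
    - [0, 0, 0]
  grip: [10, 10, 10, 10, 10]

```text
clock: 12.55
position: [568.4, 212.8, 8.6]
ee_rot: [0.752, -0.66, 0.0, -0.003]
contact_force: [1.0, -0.3, -0.6]
gripper_width: 14.2
```

Emit:
send_rows:
  translation:
    - [0, 0, 1]
    - [0, 0, 1]
    - [0, 0, 0.5]
    - [0, 0, 0]
    - [0, 0, 0]
  dr:
    - [0, 0, 0]
    - [0, 0, 0]
    - [0, 0, 0]
    - [0, 0, 0]
    - [0, 0, 0]
  grip: [10, 10, 10, 10, 10]

```text
clock: 13.18
position: [568.4, 212.9, 6.3]
ee_rot: [0.751, -0.66, 0.0, -0.003]
contact_force: [-0.8, -0.1, 1.3]
gripper_width: 14.1
```

Touching the floor (force +1.3). Release and rise.

Emit:
send_rows:
  translation:
    - [0, 0, 0]
    - [0, 0, 0]
    - [0, 0, 0]
    - [0, 0, -10]
    - [0, 0, -40]
  dr:
    - [0, 0, 0]
    - [0, 0, 0]
    - [0, 0, 0]
    - [0, 0, 0]
    - [0, 0, 0]
  grip: [28, 28, 28, 28, 28]

```text
clock: 13.8
position: [566.7, 211.7, 54.9]
ee_rot: [0.751, -0.66, -0.0, -0.0]
contact_force: [0.6, -0.4, 0.3]
gripper_width: 28.2
```

Emit:
send_rows:
  translation:
    - [0, 0, -50]
    - [0, 0, -50]
    - [20, 0, -20]
    - [40, 0, 0]
    - [40, 0, 0]
  dr:
    - [0, 0, 0]
    - [0, 0, 0]
    - [0, 0, 0]
    - [0, 0, 0]
    - [0, 0, 0]
  grip: [28, 28, 28, 28, 28]

```text
clock: 14.42
position: [580.7, 112.3, 177.3]
ee_rot: [0.752, -0.659, 0.001, -0.004]
contact_force: [1.1, 0.3, 0.1]
gripper_width: 28.1
```

```bash
python3 - <<'E'
from h import *
plan([([-53,-112,160],0),([-53,-112,55],0)])
snap("wrist","j1")
c,im=snap("top","j1t");cv2.imwrite("pics/j1t.png",cv2.resize(im[160:310,180:490,::-1],None,fx=2.5,fy=2.5,interpolation=3))
E
```

```text
t 14.43 slide [ 88.6 297.3 177.3] world [580.7 112.3 177.3] F [1.1 0.3 0.1] w 28.1
([-53, -112, 160], 0) -> [405.6 152.1  14.5] [-0.41  0.25  1.45]
([-53, -112, 55], 0) -> [  0.   0. 105.] [0. 0. 0.]
```

View pics/j1.png

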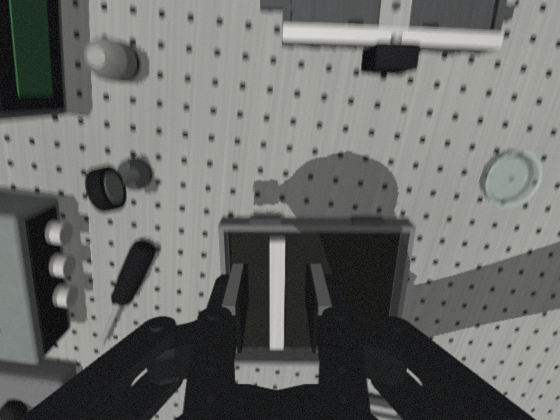

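View pics/j1t.png

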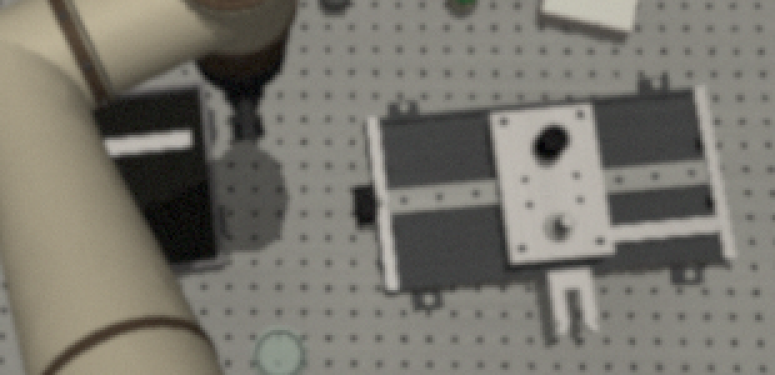

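Emit:
send_rows:
  translation:
    - [40, 15, 0]
    - [52, 19.5, 0]
    - [52, 19.5, 0]
    - [52, 19.5, 0]
    - [52, 19.5, 0]
  dr:
    - [0, 0, 0]
    - [0, 0, 0]
    - [0, 0, 0]
    - [0, 0, 0]
    - [0, 0, 0]
  grip: [30, 30, 30, 30, 30]

```text
clock: 15.15
position: [520.3, -146.1, 175.3]
ee_rot: [0.752, -0.659, 0.001, -0.004]
contact_force: [0.4, -0.0, 0.0]
gripper_width: 29.8
```

Emit:
send_rows:
  translation:
    - [52, 19.5, 0]
    - [52, 19.5, 0]
    - [53, 20, 0]
    - [0, 0, 40]
    - [0, 0, 45]
  dr:
    - [0, 0, 0]
    - [0, 0, 0]
    - [0, 0, 1.4]
    - [0, 0, 0]
    - [0, 0, 0]
  grip: [30, 30, 30, 30, 30]

```text
clock: 15.78
position: [483.4, -308.8, 89.1]
ee_rot: [0.743, -0.669, 0.002, -0.004]
contact_force: [-0.1, 0.8, 0.3]
gripper_width: 30.1
```

```bash
python3 - <<'E'
from h import *
plan([([-53,-112,50],0),([-53,-112,21.3],0)])
snap("wrist","k1")
E
```

```text
t 15.78 slide [ -52.4 -111.3   89.1] world [ 483.4 -308.8   89.1] F [-0.1  0.8  0.3] w 30.1
([-53, -112, 50], 0) -> [ 0.8  0.9 39. ] [-0.49  0.12 -0.09]
([-53, -112, 21.3], 0) -> [ 0.   0.  28.7] [0. 0. 0.]
```

View pics/k1.png

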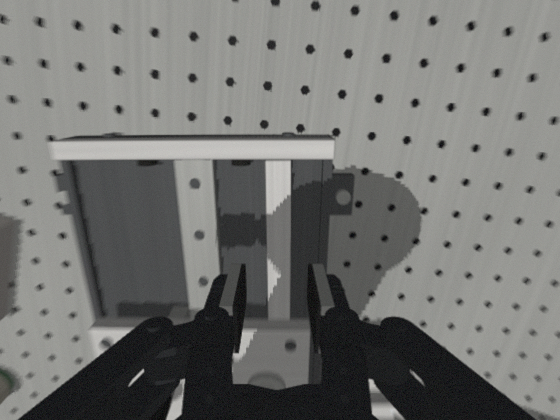

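Emit:
send_rows:
  translation:
    - [0.5, 0.3, 36]
    - [0, 0, 18]
    - [0, 0, 10]
    - [0, 0, 3]
    - [0, 0, 0]
  dr:
    - [-0.4, 0, 0]
    - [0, 0, 0]
    - [0, 0, 0]
    - [0, 0, 0]
    - [0, 0, 0]
  grip: [30, 30, 30, 30, 30]

```text
clock: 16.45
position: [483.2, -308.3, 22.5]
ee_rot: [0.744, -0.669, -0.001, -0.001]
contact_force: [0.6, -0.1, 0.2]
gripper_width: 30.0
```

Emit:
send_rows:
  translation:
    - [0, 0, 0]
    - [0, 0, 0]
    - [0, 0, 0]
    - [0, 0, 0]
    - [0, 0, 0]
  dr:
    - [0, 0, 0]
    - [0, 0, 0]
    - [0, 0, 0]
    - [0, 0, 0]
    - [0, 0, 0]
  grip: [22, 10, 10, 10, 10]

```text
clock: 17.08
position: [483.2, -308.4, 22.7]
ee_rot: [0.744, -0.669, -0.001, -0.001]
contact_force: [-0.6, 1.9, 6.3]
gripper_width: 13.9
```

```bash
python3 - <<'E'
from h import *
plan([([-53,-112,21.3],0)])
E
```

```text
t 17.07 slide [ -52.7 -110.8   22.7] world [ 483.2 -308.4   22.7] F [-0.6  1.9  6.3] w 13.9
([-53, -112, 21.3], 0) -> [1.2 0.3 1.4] [0.03 0.16 0.02]
```

Emit:
send_rows:
  translation:
    - [-0.1, 0, -3.8]
    - [-0.1, 0, -3.5]
    - [-0.1, 0, -3.5]
    - [-0.1, 0, -4]
    - [0, 0, 0]
  dr:
    - [0, 2, 0]
    - [0, 2, 0]
    - [0, 2, 0]
    - [0, 2.5, 0]
    - [0, 0, 0]
  grip: [10, 10, 10, 10, 10]

```text
clock: 17.7
position: [481.5, -306.5, 36.1]
ee_rot: [0.742, -0.667, 0.052, 0.049]
contact_force: [0.5, 0.6, -1.8]
gripper_width: 14.1
```

```bash
python3 - <<'E'
from h import *
plan([([-52.7,-111,37],8.5)])
snap("wrist","k2")
E
```

```text
t 17.7 slide [ -54.1 -108.7   36.1] world [ 481.5 -306.5   36.1] F [ 0.5  0.6 -1.8] w 14.1
([-52.7, -111, 37], 8.5) -> [ 2.4 -1.4 -0.6] [0.18 0.26 0.08]
```

View pics/k2.png

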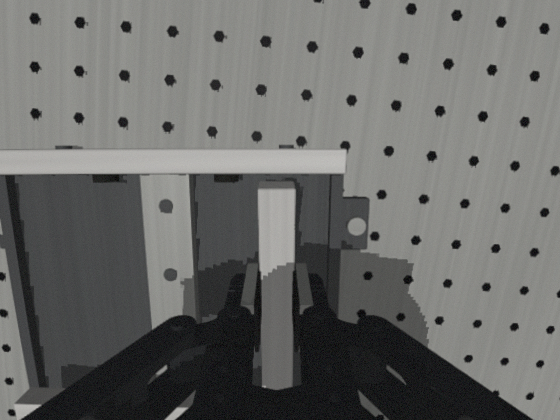

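Emit:
send_rows:
  translation:
    - [5.5, -0.5, 0.5]
    - [7, 0, 1]
    - [7, 0, 1]
    - [11, 0, 1]
    - [12, 0, 0]
  dr:
    - [0, 0, 0]
    - [0, 0, 0]
    - [0, 0, 0]
    - [0, 0, 0]
    - [0, 0, 0]
  grip: [10, 10, 10, 10, 10]

```text
clock: 18.38
position: [487.5, -350.2, 39.0]
ee_rot: [0.741, -0.667, 0.053, 0.049]
contact_force: [0.4, -0.5, -0.6]
gripper_width: 13.9
```

```bash
python3 - <<'E'
from h import *
plan([([-52.7,-152,37],8.5)])
snap("wrist","k3")
E
```

```text
t 18.38 slide [ -52.8 -152.9   39. ] world [ 487.5 -350.2   39. ] F [ 0.4 -0.5 -0.6] w 13.9
([-52.7, -152, 37], 8.5) -> [-1.2 -0.1  1.9] [0.12 0.21 0.01]
```

View pics/k3.png

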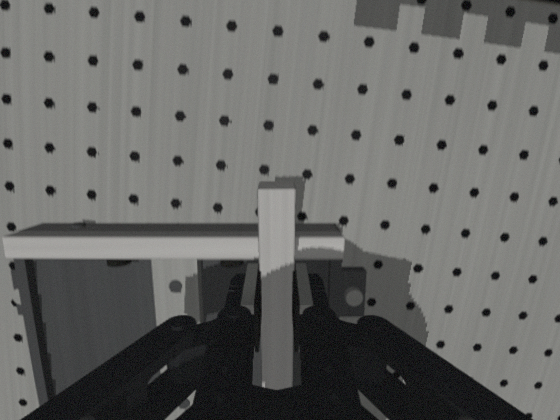

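Out over the lip, as before. Lift and carry.

Emit:
send_rows:
  translation:
    - [2.2, 0, -15]
    - [6.5, 0, -44]
    - [8, 0, -54]
    - [0, 0, 0]
    - [0, 0, 0]
  dr:
    - [0, 0, 0]
    - [0, 0, 0]
    - [0, 0, 0]
    - [0, -8.3, 0]
    - [0, 0, 0]
  grip: [10, 10, 10, 10, 10]

```text
clock: 19.05
position: [489.2, -351.0, 155.7]
ee_rot: [0.743, -0.67, 0.002, -0.0]
contact_force: [0.1, 0.3, -0.7]
gripper_width: 14.1
```

```bash
python3 - <<'E'
from h import *
C=np.load("case.npy")
t=lambda z:(sl(C,[[-38,-20.5,z]])[0],0,C[2])
plan([t(155),t(30),t(7)],world=True)
E
```

```text
t 19.05 slide [ -51.1 -153.8  155.7] world [ 489.2 -351.   155.7] F [ 0.1  0.3 -0.7] w 14.1
(array([491.97099309, 200.2017069 , 155.        ]), 0, np.float64(0.12855754341960882)) -> [-5.48e+02 -5.94e+01 -3.00e-01] [-0.19 -0.12 -1.46]
(array([491.97099309, 200.2017069 ,  30.        ]), 0, np.float64(0.12855754341960882)) -> [  0.   0. 125.] [0. 0. 0.]
(array([491.97099309, 200.2017069 ,   7.        ]), 0, np.float64(0.12855754341960882)) -> [ 0.  0. 23.] [0. 0. 0.]
```

Emit:
send_rows:
  translation:
    - [-35, -4, 0]
    - [-55, -6, 0]
    - [-55, -6, 0]
    - [-55, -6, 0]
    - [-55, -6, 0]
  dr:
    - [0, 0, 0]
    - [0, 0, 0]
    - [0, 0, 0]
    - [0, 0, 0]
    - [0, 0, 0]
  grip: [10, 10, 10, 10, 10]

```text
clock: 19.68
position: [487.3, -91.3, 152.9]
ee_rot: [0.744, -0.669, -0.0, 0.002]
contact_force: [1.5, 0.2, -0.5]
gripper_width: 13.7
```

Emit:
send_rows:
  translation:
    - [-55, -6, 0]
    - [-55, -6, 0]
    - [-55, -6, 0]
    - [-55, -6, 0]
    - [-55, -6, 0]
  dr:
    - [0, 0, 0]
    - [0, 0, 0]
    - [0, 0, 0]
    - [0, 0, 0]
    - [0, 0, 0]
  grip: [10, 10, 10, 10, 10]

```text
clock: 20.3
position: [488.2, 184.9, 152.9]
ee_rot: [0.744, -0.668, 0.0, 0.002]
contact_force: [1.0, -0.6, -0.5]
gripper_width: 14.1
```

Emit:
send_rows:
  translation:
    - [-18, -1.4, 0]
    - [0, 0, 0]
    - [0, 0, 40]
    - [0, 0, 30]
    - [0, 0, 0]
  dr:
    - [0, 0, -1.4]
    - [0, 0, 0]
    - [0, 0, 0]
    - [0, 0, 0]
    - [0, 0, 0]
  grip: [10, 10, 10, 10, 10]

```text
clock: 20.92
position: [487.0, 198.9, 81.1]
ee_rot: [0.751, -0.66, -0.001, 0.004]
contact_force: [0.1, 0.7, -1.0]
gripper_width: 14.2
```

```bash
python3 - <<'E'
from h import *
C=np.load("case.npy")
t=lambda z:(sl(C,[[-38,-20.5,z]])[0],0,C[2])
plan([t(30),t(7)],world=True)
snap("wrist","l1")
E
```

```text
t 20.93 slide [  4.6 393.2  81.1] world [487.  198.9  81.1] F [ 0.1  0.7 -1. ] w 14.2
(array([491.97099309, 200.2017069 ,  30.        ]), 0, np.float64(0.12855754341960882)) -> [-0.9 -5.4 51.1] [ 0.43 -0.21 -0.03]
(array([491.97099309, 200.2017069 ,   7.        ]), 0, np.float64(0.12855754341960882)) -> [ 0.  0. 23.] [0. 0. 0.]
```

View pics/l1.png

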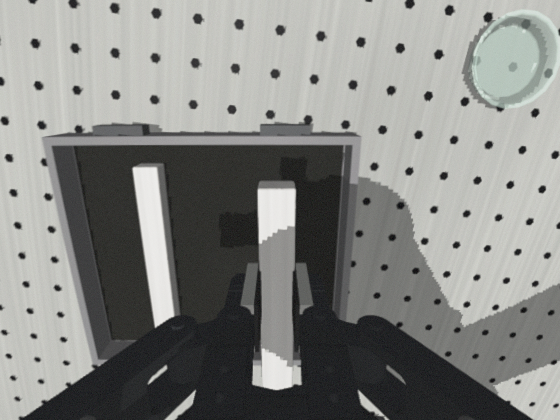

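Emit:
send_rows:
  translation:
    - [-1, -6, 25]
    - [0, 0, 24]
    - [0, 0, 16]
    - [0, 0, 5]
    - [0, 0, 2]
  dr:
    - [0.4, -0.2, 0]
    - [0, 0, 0]
    - [0, 0, 0]
    - [0, 0, 0]
    - [0, 0, 0]
  grip: [10, 10, 10, 10, 10]

```text
clock: 21.6
position: [495.8, 203.9, 12.4]
ee_rot: [0.751, -0.66, 0.001, -0.004]
contact_force: [-0.1, 0.5, -0.8]
gripper_width: 14.3
```

Emit:
send_rows:
  translation:
    - [0, 0, 0]
    - [0, 0, 0.7]
    - [0, 0, 0.7]
    - [0, 0, 0.7]
    - [0, 0, 0]
  dr:
    - [0, 0, 0]
    - [0, 0, 0]
    - [0, 0, 0]
    - [0, 0, 0]
    - [0, 0, 0]
  grip: [10, 10, 10, 10, 10]

```text
clock: 22.22
position: [494.9, 203.7, 9.1]
ee_rot: [0.752, -0.66, 0.0, -0.003]
contact_force: [-0.3, 1.0, -0.3]
gripper_width: 13.9
```

Emit:
send_rows:
  translation:
    - [0, 0, 0.7]
    - [0, 0, 0.7]
    - [0, 0, 0.4]
    - [0, 0, 0]
    - [0, 0, 0]
  dr:
    - [0, 0, 0]
    - [0, 0, 0]
    - [0, 0, 0]
    - [0, 0, 0]
    - [0, 0, 0]
  grip: [10, 10, 10, 10, 10]

```text
clock: 22.85
position: [495.0, 203.7, 7.7]
ee_rot: [0.752, -0.66, 0.0, -0.003]
contact_force: [-2.8, -0.1, 5.2]
gripper_width: 13.9
```

Emit:
send_rows:
  translation:
    - [0, 0, 0]
    - [0, 0, 0]
    - [0, 0, 0]
    - [0, 0, -10]
    - [0, 0, -40]
  dr:
    - [0, 0, 0]
    - [0, 0, 0]
    - [0, 0, 0]
    - [0, 0, 0]
    - [0, 0, 0]
  grip: [28, 28, 28, 28, 28]

```text
clock: 23.48
position: [493.5, 202.5, 56.4]
ee_rot: [0.751, -0.66, -0.0, -0.0]
contact_force: [1.0, 0.6, -1.0]
gripper_width: 28.2
```

Emit:
send_rows:
  translation:
    - [0, 0, -50]
    - [0, 0, -50]
    - [20, 0, -20]
    - [40, 0, 0]
    - [40, 0, 0]
  dr:
    - [0, 0, 0]
    - [0, 0, 0]
    - [0, 0, 0]
    - [0, 0, 0]
    - [0, 0, 0]
  grip: [28, 28, 28, 28, 28]

```text
clock: 24.1
position: [507.2, 103.0, 178.2]
ee_rot: [0.752, -0.659, 0.001, -0.004]
contact_force: [0.9, 0.8, -0.8]
gripper_width: 28.3
```

```bash
python3 - <<'E'
from h import *
plan([([-45,-10,190],0),([-45,0,130],0)])
snap("wrist","m1")
E
```

```text
t 24.1 slide [ 14.5 295.8 178.2] world [507.2 103.  178.2] F [ 0.9  0.8 -0.8] w 28.3
([-45, -10, 190], 0) -> [304.1  67.2 -13.6] [-0.4   0.26  1.46]
([-45, 0, 130], 0) -> [-10.  -0.  60.] [0. 0. 0.]
```

View pics/m1.png

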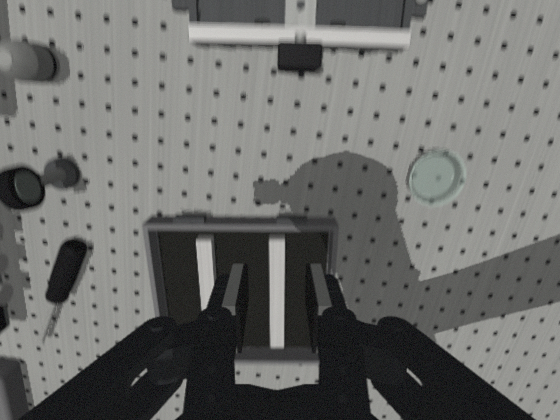

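Emit:
send_rows:
  translation:
    - [46, 20, -2]
    - [47, 20, -2]
    - [47, 20, -2]
    - [47, 20, -2]
    - [47, 22, -2]
  dr:
    - [0, 0, 0]
    - [0, 0, 0]
    - [0, 0, 0]
    - [0, 0, 1.4]
    - [-0.4, 0.2, 0]
  grip: [28, 28, 28, 28, 28]

```text
clock: 24.78
position: [434.5, -142.6, 186.5]
ee_rot: [0.743, -0.669, -0.0, 0.0]
contact_force: [0.4, -0.5, 0.1]
gripper_width: 28.3
```

Emit:
send_rows:
  translation:
    - [0, 0, 0]
    - [0, 0, 0]
    - [0, 0, 0]
    - [0, 0, 0]
    - [0, 0, 0]
  dr:
    - [0, 0, 0]
    - [0, 0, 0]
    - [0, 0, 0]
    - [0, 0, 0]
    - [0, 0, 0]
  grip: [28, 28, 28, 28, 28]

```text
clock: 25.4
position: [435.3, -140.5, 185.5]
ee_rot: [0.744, -0.668, -0.001, 0.001]
contact_force: [-0.6, 0.3, 0.0]
gripper_width: 28.1
```

```bash
python3 - <<'E'
from h import *
plan([([-45,0,130],0)])
c,im=snap("wrist","n1");np.savez("n1cam.npz",*c)
for t in("notch","pin_grip","carriage_knob","carriage_top"):
    print(t,[( inv(Q,d["xyz"]).round(1),round(d["confidence"],2)) for d in arm.place_of(t,"wrist")])
pts=[[-45,0,96],[-45,0,52],[35,0,96],[-75,-50,52],[-75,50,52],[75,-50,52]]
for x in(-105,-113,-120,-140): pts+=[[x,-7,62],[x,7,62]]
uv=proj(c,sl(Q,pts));print(uv.round(0))
a=im[:,:,::-1].copy()
a=cv2.resize(a[60:300,180:500],None,fx=2.5,fy=2.5,interpolation=3)
cv2.imwrite("pics/n1z.png",a)
for u in uv: cv2.circle(a,tuple(int(v) for v in (u-[180,60])*2.5),2,(0,0,255),-1)
cv2.imwrite("pics/n1o.png",a)
E
```

```text
t 25.4 slide [-82.6  61.2 185.5] world [ 435.3 -140.5  185.5] F [-0.6  0.3  0. ] w 28.1
([-45, 0, 130], 0) -> [ 61.2 -37.6  55.4] [0.12 0.02 0.08]
notch []
pin_grip [(array([[-45.2,  -1.8,  74.1]]), 0.8)]
carriage_knob [(array([[-1.000e-01,  1.656e+02,  3.280e+01]]), 0.73), (array([[37.3, -0.9, 79.1]]), 0.63)]
carriage_top [(array([[ -0.7, 164.5,  33.8]]), 0.64), (array([[-0.4, -1.4, 53. ]]), 0.62)]
[[221. 134.]
 [229. 128.]
 [106. 135.]
 [266.  62.]
 [267. 188.]
 [ 73.  64.]
 [304. 120.]
 [304. 139.]
 [315. 120.]
 [314. 139.]
 [324. 120.]
 [323. 139.]
 [349. 121.]
 [348. 139.]]
```

View pics/n1o.png

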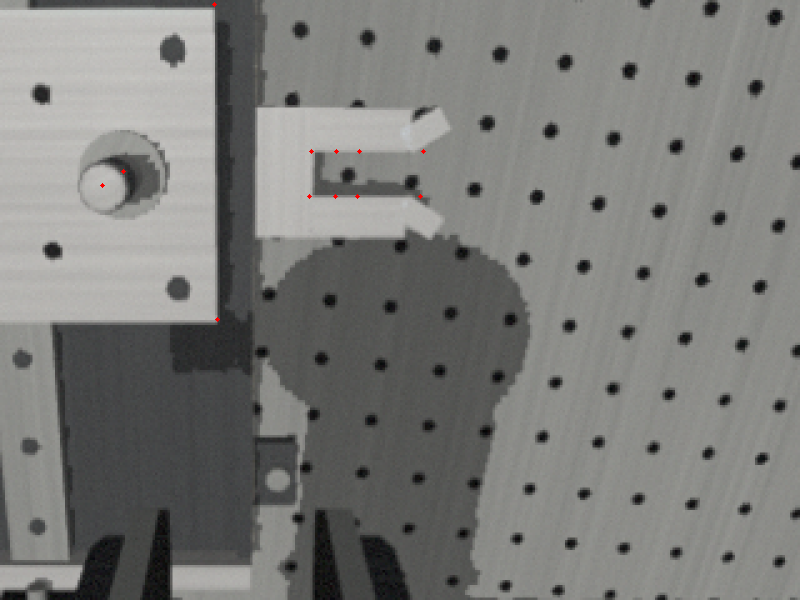

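Emit:
send_rows:
  translation:
    - [20, -12.5, 0]
    - [20.5, -12.5, 0]
    - [20.5, -12.6, 10]
    - [0, 0, 25]
    - [0, 0, 20]
  dr:
    - [0, 0, 0]
    - [0, 0, 0]
    - [0, 0, 0]
    - [0, 0, 0]
    - [0, 0, 0]
  grip: [34, 34, 34, 34, 34]

```text
clock: 26.28
position: [478.6, -198.1, 129.4]
ee_rot: [0.743, -0.669, -0.001, 0.001]
contact_force: [0.1, 0.7, 0.1]
gripper_width: 33.8
```

Emit:
send_rows:
  translation:
    - [0, 0, 0]
    - [0, 0, 0]
    - [0, 0, 0]
    - [0, 0, 0]
    - [0, 0, 0]
  dr:
    - [0, 0, 0]
    - [0, 0, 0]
    - [0, 0, 0]
    - [0, 0, 0]
    - [0, 0, 0]
  grip: [34, 34, 34, 34, 34]

```text
clock: 26.9
position: [478.9, -197.8, 130.9]
ee_rot: [0.743, -0.669, -0.0, 0.0]
contact_force: [0.2, -0.1, 0.2]
gripper_width: 33.7
```

```bash
python3 - <<'E'
from h import *
plan([([-45,0,63],0)])
snap("wrist","o1")
E
```

```text
t 26.9 slide [-45.2  -0.4 130.9] world [ 478.9 -197.8  130.9] F [ 0.2 -0.1  0.2] w 33.7
([-45, 0, 63], 0) -> [-0.4 -0.3 67.9] [0.06 0.01 0.01]
```

View pics/o1.png

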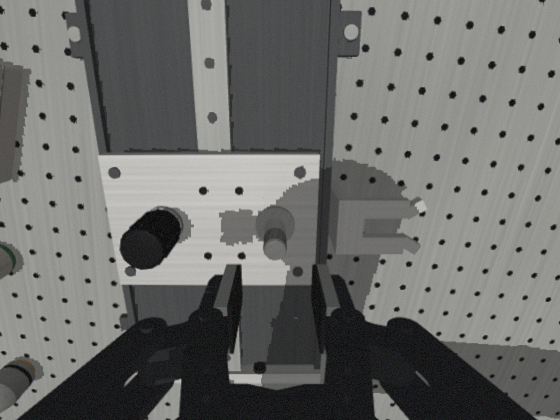

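Emit:
send_rows:
  translation:
    - [-0.2, 0, 25]
    - [-0.2, 0, 22]
    - [0, 0, 15]
    - [0, 0, 5]
    - [0, 0, 0]
  dr:
    - [0, 0, 0]
    - [0, 0, 0]
    - [0, 0, 0]
    - [0, 0, 0]
    - [0, 0, 0]
  grip: [34, 34, 34, 34, 34]

```text
clock: 27.58
position: [478.8, -197.5, 63.6]
ee_rot: [0.743, -0.669, -0.001, 0.001]
contact_force: [-1.1, -0.1, 0.3]
gripper_width: 34.2
```

Emit:
send_rows:
  translation:
    - [0, 0, 0]
    - [0, 0, 0]
    - [0, 0, 0]
    - [0, 0, 0]
    - [0, 0, 0]
  dr:
    - [0, 0, 0]
    - [0, 0, 0]
    - [0, 0, 0]
    - [0, 0, 0]
    - [0, 0, 0]
  grip: [22, 8, 8, 8, 8]

```text
clock: 28.2
position: [479.2, -197.5, 64.3]
ee_rot: [0.744, -0.669, -0.0, 0.0]
contact_force: [-0.9, 0.1, 5.6]
gripper_width: 12.7
```

```bash
python3 - <<'E'
from h import *
plan([([-45,0,63],0)])
E
```

```text
t 28.2 slide [-44.9  -0.1  64.3] world [ 479.2 -197.5   64.3] F [-0.9  0.1  5.6] w 12.7
([-45, 0, 63], 0) -> [-0.1  0.1  1.3] [ 0.03 -0.02  0.02]
```

Emit:
send_rows:
  translation:
    - [0, 0, -6]
    - [0, 0, -14]
    - [0, 0, -20]
    - [0, 0, -20]
    - [0, 0, -12]
  dr:
    - [0, 0, 0]
    - [0, 0, 0]
    - [0, 0, 0]
    - [0, 0, 0]
    - [0, 0, 0]
  grip: [8, 8, 8, 8, 8]

```text
clock: 28.82
position: [478.6, -197.4, 136.9]
ee_rot: [0.743, -0.669, -0.001, 0.0]
contact_force: [0.0, -0.2, -1.8]
gripper_width: 12.4
```

```bash
python3 - <<'E'
from h import *
plan([([-171,0,136],0)])
snap("wrist","p1")
c,im=snap("scene","p1s");a=im[110:230,110:280,::-1];cv2.imwrite("pics/p1s.png",cv2.resize(a,None,fx=4.6,fy=4.6,interpolation=3))
E
```

```text
t 28.82 slide [-4.550e+01  1.000e-01  1.369e+02] world [ 478.6 -197.4  136.9] F [ 0.  -0.2 -1.8] w 12.4
([-171, 0, 136], 0) -> [1.000e-01 1.255e+02 1.000e+00] [ 0.07  0.02 -0.01]
```

View pics/p1.png

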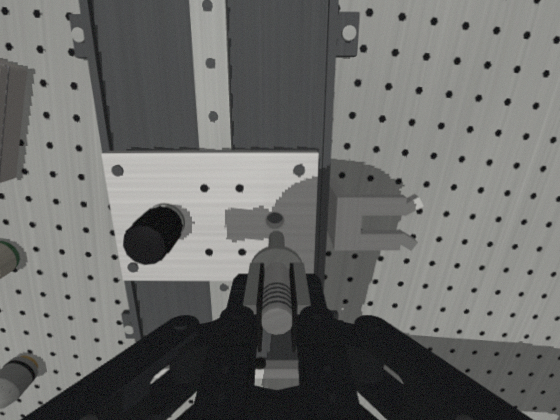

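View pics/p1s.png

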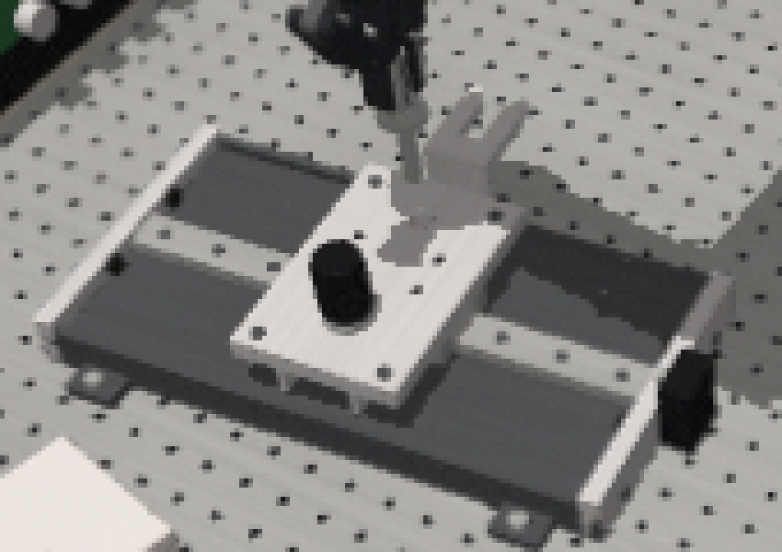

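Emit:
send_rows:
  translation:
    - [0, 26, 0]
    - [0, 34, 0]
    - [0, 34, 0]
    - [0, 32, 0]
    - [0, 0, 0]
  dr:
    - [0, 0, 0]
    - [0, 0, 0]
    - [0, 0, 0]
    - [0, 0, 0]
    - [0, 0, 0]
  grip: [8, 8, 8, 8, 8]

```text
clock: 29.55
position: [350.4, -210.4, 135.0]
ee_rot: [0.743, -0.669, -0.002, 0.001]
contact_force: [0.0, 0.1, -0.3]
gripper_width: 11.8
```

Emit:
send_rows:
  translation:
    - [0, 0, 20]
    - [0, 0, 20]
    - [0, 0, 14]
    - [0, 0, 2]
    - [0, 0, 0]
  dr:
    - [0, 0, 0]
    - [0, 0, 0]
    - [0, 0, 0]
    - [0, 0, 0]
    - [0, 0, 0]
  grip: [8, 8, 8, 8, 8]

```text
clock: 30.18
position: [353.9, -210.7, 79.8]
ee_rot: [0.744, -0.669, -0.001, 0.001]
contact_force: [-0.0, -0.3, -0.2]
gripper_width: 12.5
```

```bash
python3 - <<'E'
from h import *
plan([([-171,0,79],0)])
snap("wrist","p2")
c,im=snap("scene","p2s");a=im[90:230,110:280,::-1];cv2.imwrite("pics/p2s.png",cv2.resize(a,None,fx=4.2,fy=4.2,interpolation=3))
E
```

```text
t 30.18 slide [-1.71e+02 -1.00e-01  7.98e+01] world [ 353.9 -210.7   79.8] F [-0.  -0.3 -0.2] w 12.5
([-171, 0, 79], 0) -> [-0.1  0.   0.8] [0.12 0.01 0.02]
```

View pics/p2.png

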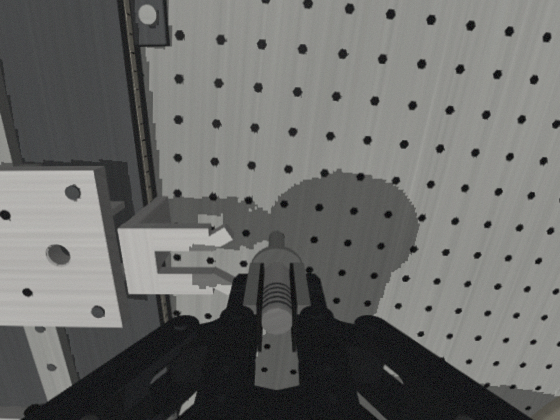

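View pics/p2s.png

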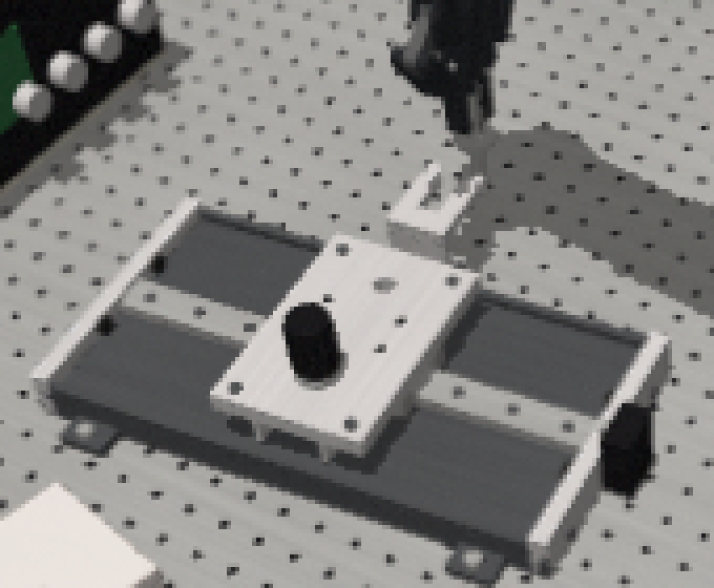

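Emit:
send_rows:
  translation:
    - [0, -14, 0]
    - [0, -14, 0]
    - [0, -12, 0]
    - [0, -10, 0]
    - [0, -6, 0]
  dr:
    - [0, 0, 0]
    - [0, 0, 0]
    - [0, 0, 0]
    - [0, 0, 0]
    - [0, 0, 0]
  grip: [8, 8, 8, 8, 8]

```text
clock: 30.9
position: [409.7, -204.6, 79.5]
ee_rot: [0.743, -0.669, -0.001, 0.001]
contact_force: [-0.1, 0.2, -1.0]
gripper_width: 12.1
```

Emit:
send_rows:
  translation:
    - [0, 0, 0]
    - [0, 0, 0]
    - [0, 0, 0]
    - [0, 0, 0]
    - [0, 0, 0]
  dr:
    - [0, 0, 0]
    - [0, 0, 0]
    - [0, 0, 0]
    - [0, 0, 0]
    - [0, 0, 0]
  grip: [8, 8, 8, 8, 8]

```text
clock: 31.52
position: [409.0, -204.8, 79.7]
ee_rot: [0.743, -0.669, -0.001, 0.001]
contact_force: [-0.7, -0.2, -0.3]
gripper_width: 12.3
```

```bash
python3 - <<'E'
from h import *
plan([([-113.5,0,75],0)])
snap("wrist","p3")
c,im=snap("scene","p3s");a=im[90:230,110:280,::-1];cv2.imwrite("pics/p3s.png",cv2.resize(a,None,fx=4.2,fy=4.2,interpolation=3))
E
```

```text
t 31.52 slide [-115.6    0.    79.7] world [ 409.  -204.8   79.7] F [-0.7 -0.2 -0.3] w 12.3
([-113.5, 0, 75], 0) -> [ 0.  -2.1  4.7] [ 0.1   0.02 -0.01]
```

View pics/p3.png

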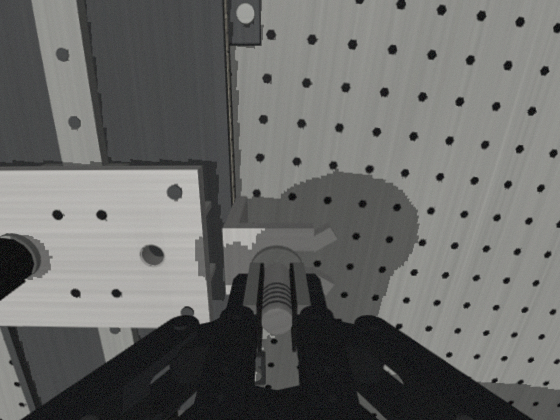

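View pics/p3s.png

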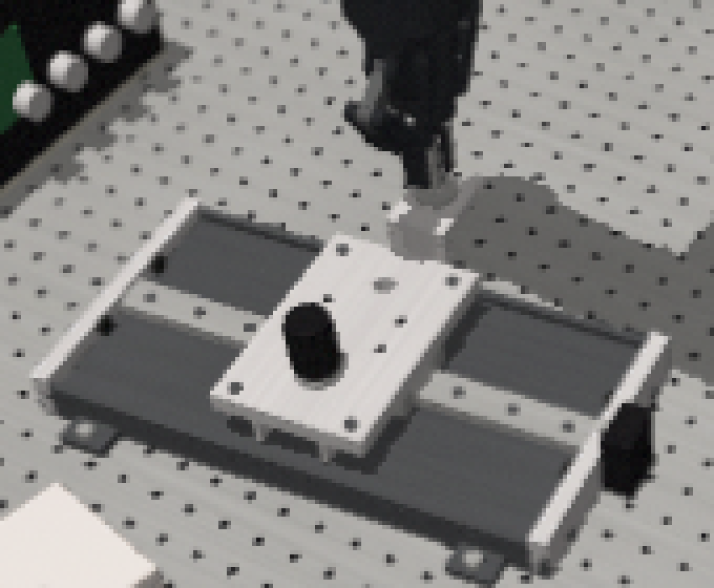

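Emit:
send_rows:
  translation:
    - [0, -1.2, 0]
    - [0, -1, 1]
    - [0, 0, 1.5]
    - [0, 0, 1.5]
    - [0, 0, 0]
  dr:
    - [0, 0, 0]
    - [0, 0, 0]
    - [0, 0, 0]
    - [0, 0, 0]
    - [0, 0, 0]
  grip: [8, 8, 8, 8, 8]

```text
clock: 32.25
position: [411.1, -204.5, 75.4]
ee_rot: [0.743, -0.669, -0.001, 0.001]
contact_force: [-0.4, -0.8, -0.6]
gripper_width: 12.2
```

Emit:
send_rows:
  translation:
    - [0, 0, 0.5]
    - [0, 0, 0.5]
    - [0, 0, 0]
    - [0, 0, 0]
    - [0, 0, 0]
  dr:
    - [0, 0, 0]
    - [0, 0, 0]
    - [0, 0, 0]
    - [0, 0, 0]
    - [0, 0, 0]
  grip: [8, 8, 8, 8, 8]

```text
clock: 32.88
position: [411.2, -204.6, 74.7]
ee_rot: [0.743, -0.669, -0.001, 0.001]
contact_force: [0.1, -0.1, -1.1]
gripper_width: 12.6
```

```bash
python3 - <<'E'
from h import *
plan([([-113.5,0,74.3],0)])
E
```

```text
t 32.88 slide [-113.3    0.    74.7] world [ 411.2 -204.6   74.7] F [ 0.1 -0.1 -1.1] w 12.6
([-113.5, 0, 74.3], 0) -> [0.  0.2 0.4] [0.11 0.02 0.  ]
```

Emit:
send_rows:
  translation:
    - [0, 0, 0.5]
    - [0, 0, 0.5]
    - [0, 0, 0.3]
    - [0, 0, 0]
    - [0, 0, 0]
  dr:
    - [0, 0, 0]
    - [0, 0, 0]
    - [0, 0, 0]
    - [0, 0, 0]
    - [0, 0, 0]
  grip: [8, 8, 8, 8, 8]

```text
clock: 33.5
position: [411.3, -204.6, 74.2]
ee_rot: [0.744, -0.669, -0.001, 0.001]
contact_force: [-2.8, 1.5, 7.8]
gripper_width: 12.5
```

Emit:
send_rows:
  translation:
    - [0, 0, -0.5]
    - [0, 0, 0]
    - [0, 0, 0]
    - [0, 0, 0]
    - [0, 0, -5]
  dr:
    - [0, 0, 0]
    - [0, 0, 0]
    - [0, 0, 0]
    - [0, 0, 0]
    - [0, 0, 0]
  grip: [10, 22, 34, 34, 34]

```text
clock: 34.12
position: [410.9, -204.5, 78.6]
ee_rot: [0.743, -0.669, -0.001, 0.001]
contact_force: [0.1, 0.3, 1.3]
gripper_width: 34.1
```

Emit:
send_rows:
  translation:
    - [0, 0, -15]
    - [0, 0, -30]
    - [0, 0, -40]
    - [0, 0, -10]
    - [0, 0, 0]
  dr:
    - [0, 0, 0]
    - [0, 0, 0]
    - [0, 0, 0]
    - [0, 0, 0]
    - [0, 0, 0]
  grip: [34, 34, 34, 34, 34]

```text
clock: 34.75
position: [411.5, -204.5, 174.3]
ee_rot: [0.743, -0.669, -0.0, 0.0]
contact_force: [-0.3, 1.0, 0.0]
gripper_width: 34.2
```

```bash
python3 - <<'E'
from h import *
plan([([35,0,170],0),([35,0,63],0)])
snap("wrist","r1")
c,im=snap("scene","r1s");a=im[90:230,110:280,::-1];cv2.imwrite("pics/r1s.png",cv2.resize(a,None,fx=4.2,fy=4.2,interpolation=3))
E
```

```text
t 34.75 slide [-113.     0.   174.3] world [ 411.5 -204.5  174.3] F [-0.3  1.   0. ] w 34.2
([35, 0, 170], 0) -> [   0.  -148.     4.3] [ 0.02  0.01 -0.01]
([35, 0, 63], 0) -> [  0.   0. 107.] [0. 0. 0.]
```

View pics/r1.png

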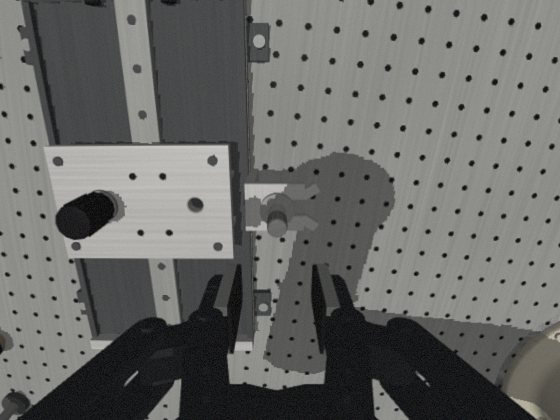

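View pics/r1s.png

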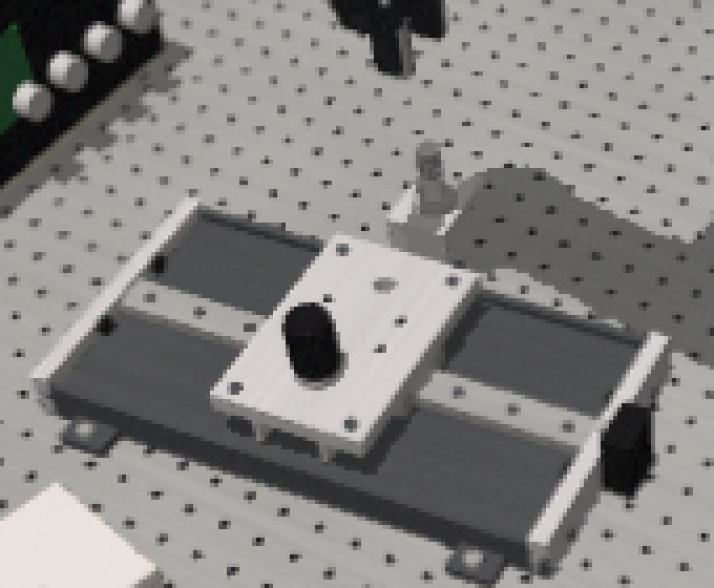

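Emit:
send_rows:
  translation:
    - [0, -36, 0]
    - [0, -40, 0]
    - [0, -40, 0]
    - [0, -32, 4]
    - [0, 0, 0]
  dr:
    - [0, 0, 0]
    - [0, 0, 0]
    - [0, 0, 0]
    - [0, 0, 0]
    - [0, 0, 0]
  grip: [48, 48, 48, 48, 48]

```text
clock: 35.48
position: [559.3, -188.5, 166.6]
ee_rot: [0.744, -0.669, -0.002, 0.002]
contact_force: [-0.5, -0.7, -0.9]
gripper_width: 48.1
```

Emit:
send_rows:
  translation:
    - [0, 0, 25]
    - [0, 0, 25]
    - [0, 0, 15]
    - [0, 0, 0]
    - [0, 0, 0]
  dr:
    - [0, 0, 0]
    - [0, 0, 0]
    - [0, 0, 0]
    - [0, 0, 0]
    - [0, 0, 0]
  grip: [48, 48, 48, 48, 48]

```text
clock: 36.1
position: [558.9, -189.1, 105.4]
ee_rot: [0.743, -0.669, -0.0, 0.0]
contact_force: [-0.2, 0.1, 1.1]
gripper_width: 48.3
```

```bash
python3 - <<'E'
from h import *
plan([([35,0,65],0)])
c,im=snap("wrist","s1")
print(proj(c,sl(Q,[[35,0,96],[35,0,52]])))
c,im=snap("top","s1t");cv2.imwrite("pics/s1t.png",cv2.resize(im[160:310,180:490,::-1],None,fx=2.5,fy=2.5,interpolation=3))
E
```

```text
t 36.1 slide [ 35.2  -0.2 105.4] world [ 558.9 -189.1  105.4] F [-0.2  0.1  1.1] w 48.3
([35, 0, 65], 0) -> [-0.2  0.2 40.4] [ 0.03 -0.02  0.01]
[[275.99390356 271.01333705]
 [276.0200298  237.23532821]]
```

View pics/s1.png

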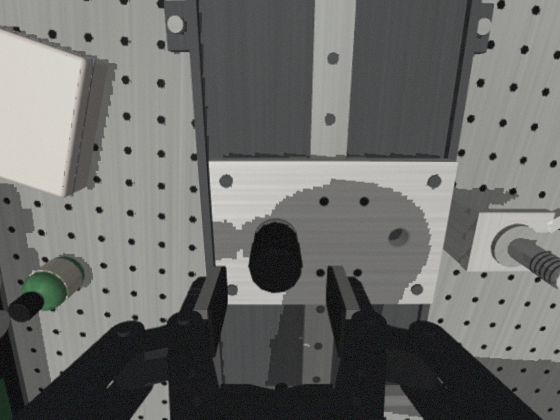

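View pics/s1t.png

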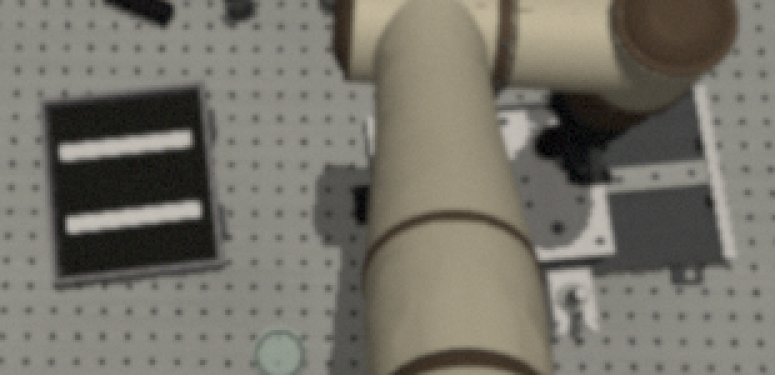

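Emit:
send_rows:
  translation:
    - [0, 0, 18]
    - [0, 0, 15]
    - [0, 0, 6]
    - [0, 0, 0]
    - [0, 0, 0]
  dr:
    - [0, 0, 0]
    - [0, 0, 0]
    - [0, 0, 0]
    - [0, 0, 0]
    - [0, 0, 0]
  grip: [48, 48, 48, 48, 48]

```text
clock: 36.83
position: [558.8, -189.0, 66.0]
ee_rot: [0.743, -0.669, -0.0, 0.0]
contact_force: [-0.2, 0.2, 0.7]
gripper_width: 48.0
```

Emit:
send_rows:
  translation:
    - [0, 0, 0]
    - [0, 0, 0]
    - [0, 0, 0]
    - [0, 0, 0]
    - [0, 0, 0]
  dr:
    - [0, 0, 0]
    - [0, 0, 0]
    - [0, 0, 0]
    - [0, 0, 0]
    - [0, 0, 0]
  grip: [36, 22, 20, 20, 20]

```text
clock: 37.45
position: [559.6, -189.0, 66.4]
ee_rot: [0.744, -0.669, 0.0, -0.0]
contact_force: [2.7, 2.3, 4.1]
gripper_width: 26.6
```

```bash
python3 - <<'E'
from h import *
plan([([35,0,65],0)])
E
```

```text
t 37.45 slide [35.9 -0.1 66.4] world [ 559.6 -189.    66.4] F [2.7 2.3 4.1] w 26.6
([35, 0, 65], 0) -> [-0.1  0.9  1.4] [-0.05 -0.02  0.03]
```

Emit:
send_rows:
  translation:
    - [-3, 0, 0]
    - [-5, 0, 0]
    - [-7, 0, 0]
    - [-7, 0, 0]
    - [-7, 0, 0]
  dr:
    - [0, 0, 0]
    - [0, 0, 0]
    - [0, 0, 0]
    - [0, 0, 0]
    - [0, 0, 0]
  grip: [20, 20, 20, 20, 20]

```text
clock: 38.08
position: [556.5, -160.1, 66.4]
ee_rot: [0.744, -0.669, 0.001, -0.0]
contact_force: [4.1, -1.5, 5.0]
gripper_width: 26.2
```

```bash
python3 - <<'E'
from h import *
s=arm.read_state()
plan([([35,110,66.4],0)])
print(s["joint_vel"].round(3))
snap("wrist","t1")
E
```

```text
t 38.08 slide [35.9 28.9 66.4] world [ 556.5 -160.1   66.4] F [ 4.1 -1.5  5. ] w 26.2
([35, 110, 66.4], 0) -> [-81.1   0.8  -0.1] [-0.05 -0.05  0.03]
[ 0.099 -0.027 -0.054  0.001  0.026 -0.1  ]
```

View pics/t1.png

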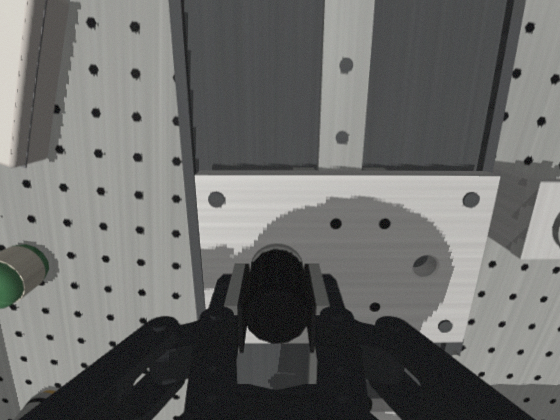

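Emit:
send_rows:
  translation:
    - [-6, 0, 0]
    - [-7, 0, 0]
    - [-7, 0, 0]
    - [-7, 0, 0]
    - [-7, 0, 0]
  dr:
    - [0, 0, 0]
    - [0, 0, 0]
    - [0, 0, 0]
    - [0, 0, 0]
    - [0, 0, 0]
  grip: [20, 20, 20, 20, 20]

```text
clock: 38.75
position: [553.0, -126.3, 66.4]
ee_rot: [0.744, -0.669, 0.001, -0.0]
contact_force: [4.5, -2.8, 4.4]
gripper_width: 26.2
```

Emit:
send_rows:
  translation:
    - [-7, 0, 0]
    - [-7, 0, 0]
    - [-7, 0, 0]
    - [-7, 0, 0]
    - [-7, 0, 0]
  dr:
    - [0, 0, 0]
    - [0, 0, 0]
    - [0, 0, 0]
    - [0, 0, 0]
    - [0, 0, 0]
  grip: [20, 20, 20, 20, 20]

```text
clock: 39.38
position: [549.3, -91.4, 66.4]
ee_rot: [0.744, -0.669, 0.001, -0.0]
contact_force: [4.1, -2.3, 5.6]
gripper_width: 26.5
```

Emit:
send_rows:
  translation:
    - [-5, 0, 0]
    - [-4, 0, 0]
    - [-2, 0, 0]
    - [-1, 0, 0]
    - [-1, 0, 0]
  dr:
    - [0, 0, 0]
    - [0, 0, 0]
    - [0, 0, 0]
    - [0, 0, 0]
    - [0, 0, 0]
  grip: [20, 20, 20, 20, 20]

```text
clock: 40.0
position: [548.1, -80.4, 66.4]
ee_rot: [0.744, -0.668, 0.001, 0.001]
contact_force: [6.1, -14.0, 2.3]
gripper_width: 26.4
```

```bash
python3 - <<'E'
from h import *
plan([([35,110,66.4],0)])
E
```

```text
t 40.0 slide [ 35.9 109.1  66.4] world [548.1 -80.4  66.4] F [  6.1 -14.    2.3] w 26.4
([35, 110, 66.4], 0) -> [-0.9  0.9 -0. ] [-0.04 -0.16  0.06]
```

Emit:
send_rows:
  translation:
    - [2, 0, 0]
    - [4, 0, 0]
    - [6, 0, 0]
    - [8, 0, 0]
    - [8, 0, 0]
  dr:
    - [0, 0, 0]
    - [0, 0, 0]
    - [0, 0, 0]
    - [0, 0, 0]
    - [0, 0, 0]
  grip: [20, 20, 20, 20, 20]

```text
clock: 40.62
position: [550.8, -105.5, 66.4]
ee_rot: [0.744, -0.669, -0.0, -0.001]
contact_force: [2.7, 3.5, 6.5]
gripper_width: 26.3
```

Emit:
send_rows:
  translation:
    - [8, 0, 0]
    - [8, 0, 0]
    - [8, 0, 0]
    - [8, 0, 0]
    - [8, 0, 0]
  dr:
    - [0, 0, 0]
    - [0, 0, 0]
    - [0, 0, 0]
    - [0, 0, 0]
    - [0, 0, 0]
  grip: [20, 20, 20, 20, 20]

```text
clock: 41.25
position: [555.0, -145.4, 66.4]
ee_rot: [0.744, -0.669, 0.0, -0.001]
contact_force: [3.8, 3.2, 6.1]
gripper_width: 26.4
```

Emit:
send_rows:
  translation:
    - [8, 0, 0]
    - [8, 0, 0]
    - [8, 0, 0]
    - [8, 0, 0]
    - [8, 0, 0]
  dr:
    - [0, 0, 0]
    - [0, 0, 0]
    - [0, 0, 0]
    - [0, 0, 0]
    - [0, 0, 0]
  grip: [20, 20, 20, 20, 20]

```text
clock: 41.88
position: [559.1, -185.1, 66.4]
ee_rot: [0.744, -0.669, 0.0, -0.001]
contact_force: [2.9, 3.6, 5.8]
gripper_width: 26.4
```

Emit:
send_rows:
  translation:
    - [8, 0, 0]
    - [8, 0, 0]
    - [8, 0, 0]
    - [8, 0, 0]
    - [8, 0, 0]
  dr:
    - [0, 0, 0]
    - [0, 0, 0]
    - [0, 0, 0]
    - [0, 0, 0]
    - [0, 0, 0]
  grip: [20, 20, 20, 20, 20]

```text
clock: 42.5
position: [563.3, -224.8, 66.4]
ee_rot: [0.744, -0.669, -0.0, -0.0]
contact_force: [3.0, 3.5, 6.7]
gripper_width: 26.5
```

Emit:
send_rows:
  translation:
    - [8, 0, 0]
    - [8, 0, 0]
    - [8, 0, 0]
    - [8, 0, 0]
    - [8, 0, 0]
  dr:
    - [0, 0, 0]
    - [0, 0, 0]
    - [0, 0, 0]
    - [0, 0, 0]
    - [0, 0, 0]
  grip: [20, 20, 20, 20, 20]

```text
clock: 43.12
position: [567.5, -264.6, 66.4]
ee_rot: [0.744, -0.669, -0.0, -0.0]
contact_force: [2.5, 3.3, 6.7]
gripper_width: 26.4
```

```bash
python3 - <<'E'
from h import *
plan([([35,-110,66.4],0)])
E
```

```text
t 43.12 slide [ 35.8 -76.1  66.4] world [ 567.5 -264.6   66.4] F [2.5 3.3 6.7] w 26.4
([35, -110, 66.4], 0) -> [33.9  0.9 -0.1] [-0.02  0.04  0.04]
```

Emit:
send_rows:
  translation:
    - [8, 0, 0]
    - [8, 0, 0]
    - [7, 0, 0]
    - [5, 0, 0]
    - [3, 0, 0]
  dr:
    - [0, 0, 0]
    - [0, 0, 0]
    - [0, 0, 0]
    - [0, 0, 0]
    - [0, 0, 0]
  grip: [20, 20, 20, 20, 20]

```text
clock: 43.75
position: [570.8, -295.4, 66.4]
ee_rot: [0.744, -0.669, -0.0, -0.0]
contact_force: [2.7, 2.4, 6.6]
gripper_width: 26.4
```

Emit:
send_rows:
  translation:
    - [2, 0, 0]
    - [2, 0, 0]
    - [1, 0, 0]
    - [0, 0, 0]
    - [0, 0, 0]
  dr:
    - [0, 0, 0]
    - [0, 0, 0]
    - [0, 0, 0]
    - [0, 0, 0]
    - [0, 0, 0]
  grip: [20, 20, 20, 20, 20]

```text
clock: 44.38
position: [571.2, -299.4, 66.4]
ee_rot: [0.744, -0.669, -0.001, -0.001]
contact_force: [3.7, 5.6, 8.0]
gripper_width: 25.9
```

```bash
python3 - <<'E'
from h import *
plan([([35,-110,66.4],0)])
E
```

```text
t 44.38 slide [  35.8 -111.1   66.4] world [ 571.2 -299.4   66.4] F [3.7 5.6 8. ] w 25.9
([35, -110, 66.4], 0) -> [-1.1  0.8 -0. ] [-0.    0.09  0.03]
```

Emit:
send_rows:
  translation:
    - [1, 0, 0]
    - [1, 0, 0]
    - [0, 0, 0]
    - [0, 0, 0]
    - [0, 0, 0]
  dr:
    - [0, 0, 0]
    - [0, 0, 0]
    - [0, 0, 0]
    - [0, 0, 0]
    - [0, 0, 0]
  grip: [20, 20, 20, 20, 20]

```text
clock: 45.0
position: [571.2, -299.4, 66.4]
ee_rot: [0.744, -0.669, -0.002, -0.001]
contact_force: [2.0, 12.6, 10.7]
gripper_width: 26.4
```

```bash
python3 - <<'E'
from h import *
plan([([35,-110,66.4],0)])
snap("wrist","u1")
E
```

```text
t 45.0 slide [  35.8 -111.2   66.4] world [ 571.2 -299.4   66.4] F [ 2.  12.6 10.7] w 26.4
([35, -110, 66.4], 0) -> [-1.2  0.8 -0. ] [0.04 0.23 0.04]
```

View pics/u1.png

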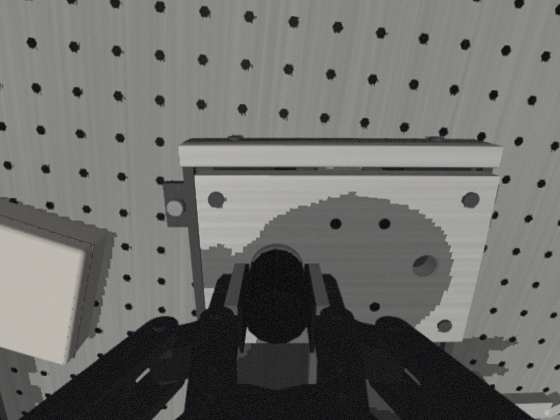

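Emit:
send_rows:
  translation:
    - [-2, 0, 0]
    - [-4, 0, 0]
    - [-6, 0, 0]
    - [-8, 0, 0]
    - [-8, 0, 0]
  dr:
    - [0, 0, 0]
    - [0, 0, 0]
    - [0, 0, 0]
    - [0, 0, 0]
    - [0, 0, 0]
  grip: [20, 20, 20, 20, 20]

```text
clock: 45.68
position: [568.7, -275.5, 66.4]
ee_rot: [0.744, -0.669, 0.001, 0.0]
contact_force: [4.4, -2.0, 5.5]
gripper_width: 26.6
```

Emit:
send_rows:
  translation:
    - [-8, 0, 0]
    - [-8, 0, 0]
    - [-8, 0, 0]
    - [-8, 0, 0]
    - [-8, 0, 0]
  dr:
    - [0, 0, 0]
    - [0, 0, 0]
    - [0, 0, 0]
    - [0, 0, 0]
    - [0, 0, 0]
  grip: [20, 20, 20, 20, 20]

```text
clock: 46.3
position: [564.5, -235.7, 66.4]
ee_rot: [0.744, -0.669, 0.001, 0.0]
contact_force: [4.9, -3.0, 5.1]
gripper_width: 26.6
```

Emit:
send_rows:
  translation:
    - [-8, 0, 0]
    - [-8, 0, 0]
    - [-8, 0, 0]
    - [-8, 0, 0]
    - [-8, 0, 0]
  dr:
    - [0, 0, 0]
    - [0, 0, 0]
    - [0, 0, 0]
    - [0, 0, 0]
    - [0, 0, 0]
  grip: [20, 20, 20, 20, 20]

```text
clock: 46.92
position: [560.3, -195.9, 66.4]
ee_rot: [0.744, -0.669, 0.001, 0.0]
contact_force: [3.6, -2.1, 5.3]
gripper_width: 26.4
```

Emit:
send_rows:
  translation:
    - [-8, 0, 0]
    - [-8, 0, 0]
    - [-8, 0, 0]
    - [-8, 0, 0]
    - [-8, 0, 0]
  dr:
    - [0, 0, 0]
    - [0, 0, 0]
    - [0, 0, 0]
    - [0, 0, 0]
    - [0, 0, 0]
  grip: [20, 20, 20, 20, 20]

```text
clock: 47.55
position: [556.1, -156.1, 66.4]
ee_rot: [0.744, -0.669, 0.001, -0.0]
contact_force: [4.4, -2.6, 5.8]
gripper_width: 26.7
```

Emit:
send_rows:
  translation:
    - [-8, 0, 0]
    - [-8, 0, 0]
    - [-8, 0, 0]
    - [-8, 0, 0]
    - [-8, 0, 0]
  dr:
    - [0, 0, 0]
    - [0, 0, 0]
    - [0, 0, 0]
    - [0, 0, 0]
    - [0, 0, 0]
  grip: [20, 20, 20, 20, 20]

```text
clock: 48.18
position: [551.9, -116.3, 66.4]
ee_rot: [0.744, -0.669, 0.001, -0.0]
contact_force: [4.8, -1.6, 5.0]
gripper_width: 26.8
```

Emit:
send_rows:
  translation:
    - [-8, 0, 0]
    - [-8, 0, 0]
    - [-7, 0, 0]
    - [-5, 0, 0]
    - [-3, 0, 0]
  dr:
    - [0, 0, 0]
    - [0, 0, 0]
    - [0, 0, 0]
    - [0, 0, 0]
    - [0, 0, 0]
  grip: [20, 20, 20, 20, 20]

```text
clock: 48.8
position: [548.6, -85.3, 66.4]
ee_rot: [0.744, -0.669, 0.0, -0.0]
contact_force: [4.8, -2.8, 4.3]
gripper_width: 26.4
```

Emit:
send_rows:
  translation:
    - [-2, 0, 0]
    - [-2, 0, 0]
    - [-1, 0, 0]
    - [-1, 0, 0]
    - [0, 0, 0]
  dr:
    - [0, 0, 0]
    - [0, 0, 0]
    - [0, 0, 0]
    - [0, 0, 0]
    - [0, 0, 0]
  grip: [20, 20, 20, 20, 20]

```text
clock: 49.42
position: [548.1, -80.5, 66.4]
ee_rot: [0.744, -0.669, 0.001, 0.0]
contact_force: [5.4, -5.5, 5.2]
gripper_width: 26.3
```

```bash
python3 - <<'E'
from h import *
plan([([35,110,66.4],0)])
E
```

```text
t 49.42 slide [ 35.9 109.   66.4] world [548.1 -80.5  66.4] F [ 5.4 -5.5  5.2] w 26.3
([35, 110, 66.4], 0) -> [-1.   0.9 -0. ] [-0.05 -0.09  0.05]
```

Near contact; press a little, then second cycle.

Emit:
send_rows:
  translation:
    - [-1, 0, 0]
    - [-1, 0, 0]
    - [0, 0, 0]
    - [0, 0, 0]
    - [0, 0, 0]
  dr:
    - [0, 0, 0]
    - [0, 0, 0]
    - [0, 0, 0]
    - [0, 0, 0]
    - [0, 0, 0]
  grip: [20, 20, 20, 20, 20]

```text
clock: 50.05
position: [548.1, -80.4, 66.4]
ee_rot: [0.744, -0.669, 0.002, 0.001]
contact_force: [7.2, -14.2, 2.9]
gripper_width: 26.2
```

Emit:
send_rows:
  translation:
    - [2, 0, 0]
    - [4, 0, 0]
    - [6, 0, 0]
    - [8, 0, 0]
    - [8, 0, 0]
  dr:
    - [0, 0, 0]
    - [0, 0, 0]
    - [0, 0, 0]
    - [0, 0, 0]
    - [0, 0, 0]
  grip: [20, 20, 20, 20, 20]

```text
clock: 50.68
position: [550.7, -104.5, 66.4]
ee_rot: [0.744, -0.669, 0.0, -0.001]
contact_force: [3.2, 2.7, 6.6]
gripper_width: 26.7
```

Emit:
send_rows:
  translation:
    - [8, 0, 0]
    - [8, 0, 0]
    - [8, 0, 0]
    - [8, 0, 0]
    - [8, 0, 0]
  dr:
    - [0, 0, 0]
    - [0, 0, 0]
    - [0, 0, 0]
    - [0, 0, 0]
    - [0, 0, 0]
  grip: [20, 20, 20, 20, 20]

```text
clock: 51.3
position: [554.8, -144.4, 66.4]
ee_rot: [0.744, -0.669, 0.0, -0.001]
contact_force: [3.0, 4.4, 6.6]
gripper_width: 26.7
```

Emit:
send_rows:
  translation:
    - [8, 0, 0]
    - [8, 0, 0]
    - [8, 0, 0]
    - [8, 0, 0]
    - [8, 0, 0]
  dr:
    - [0, 0, 0]
    - [0, 0, 0]
    - [0, 0, 0]
    - [0, 0, 0]
    - [0, 0, 0]
  grip: [20, 20, 20, 20, 20]

```text
clock: 51.92
position: [559.0, -184.1, 66.4]
ee_rot: [0.744, -0.669, 0.0, -0.0]
contact_force: [3.8, 2.0, 7.2]
gripper_width: 26.7
```

Emit:
send_rows:
  translation:
    - [8, 0, 0]
    - [8, 0, 0]
    - [8, 0, 0]
    - [8, 0, 0]
    - [8, 0, 0]
  dr:
    - [0, 0, 0]
    - [0, 0, 0]
    - [0, 0, 0]
    - [0, 0, 0]
    - [0, 0, 0]
  grip: [20, 20, 20, 20, 20]

```text
clock: 52.55
position: [563.2, -223.8, 66.4]
ee_rot: [0.744, -0.669, -0.0, -0.0]
contact_force: [3.5, 3.2, 8.2]
gripper_width: 26.3
```

Emit:
send_rows:
  translation:
    - [8, 0, 0]
    - [8, 0, 0]
    - [8, 0, 0]
    - [8, 0, 0]
    - [8, 0, 0]
  dr:
    - [0, 0, 0]
    - [0, 0, 0]
    - [0, 0, 0]
    - [0, 0, 0]
    - [0, 0, 0]
  grip: [20, 20, 20, 20, 20]

```text
clock: 53.18
position: [567.4, -263.5, 66.4]
ee_rot: [0.744, -0.669, -0.0, -0.0]
contact_force: [3.6, 3.8, 6.4]
gripper_width: 26.2
```

Emit:
send_rows:
  translation:
    - [8, 0, 0]
    - [8, 0, 0]
    - [7, 0, 0]
    - [5, 0, 0]
    - [3, 0, 0]
  dr:
    - [0, 0, 0]
    - [0, 0, 0]
    - [0, 0, 0]
    - [0, 0, 0]
    - [0, 0, 0]
  grip: [20, 20, 20, 20, 20]

```text
clock: 53.8
position: [570.7, -294.4, 66.4]
ee_rot: [0.744, -0.669, -0.0, -0.0]
contact_force: [3.2, 3.2, 7.0]
gripper_width: 26.5
```

Emit:
send_rows:
  translation:
    - [2, 0, 0]
    - [2, 0, 0]
    - [1, 0, 0]
    - [1, 0, 0]
    - [1, 0, 0]
  dr:
    - [0, 0, 0]
    - [0, 0, 0]
    - [0, 0, 0]
    - [0, 0, 0]
    - [0, 0, 0]
  grip: [20, 20, 20, 20, 20]

```text
clock: 54.42
position: [571.2, -299.4, 66.4]
ee_rot: [0.744, -0.669, -0.001, -0.001]
contact_force: [3.3, 12.0, 11.0]
gripper_width: 26.4
```

```bash
python3 - <<'E'
from h import *
plan([([35,-110,66.4],0)])
E
```

```text
t 54.42 slide [  35.8 -111.2   66.4] world [ 571.2 -299.4   66.4] F [ 3.3 12.  11. ] w 26.4
([35, -110, 66.4], 0) -> [-1.2  0.8 -0. ] [0.01 0.17 0.02]
```

Emit:
send_rows:
  translation:
    - [0.5, 0, 0]
    - [0, 0, 0]
    - [-2, 0, 0]
    - [-4, 0, 0]
    - [-6, 0, 0]
  dr:
    - [0, 0, 0]
    - [0, 0, 0]
    - [0, 0, 0]
    - [0, 0, 0]
    - [0, 0, 0]
  grip: [20, 20, 20, 20, 20]

```text
clock: 55.05
position: [570.3, -291.0, 66.4]
ee_rot: [0.744, -0.669, 0.001, 0.0]
contact_force: [3.9, -1.4, 5.2]
gripper_width: 26.5
```

Emit:
send_rows:
  translation:
    - [-8, 0, 0]
    - [-8, 0, 0]
    - [-8, 0, 0]
    - [-8, 0, 0]
    - [-8, 0, 0]
  dr:
    - [0, 0, 0]
    - [0, 0, 0]
    - [0, 0, 0]
    - [0, 0, 0]
    - [0, 0, 0]
  grip: [20, 20, 20, 20, 20]

```text
clock: 55.68
position: [566.1, -251.1, 66.4]
ee_rot: [0.744, -0.669, 0.001, 0.0]
contact_force: [4.1, -2.8, 5.9]
gripper_width: 26.4
```

Emit:
send_rows:
  translation:
    - [-8, 0, 0]
    - [-8, 0, 0]
    - [-8, 0, 0]
    - [-8, 0, 0]
    - [-8, 0, 0]
  dr:
    - [0, 0, 0]
    - [0, 0, 0]
    - [0, 0, 0]
    - [0, 0, 0]
    - [0, 0, 0]
  grip: [20, 20, 20, 20, 20]

```text
clock: 56.3
position: [561.9, -211.3, 66.4]
ee_rot: [0.744, -0.669, 0.001, 0.0]
contact_force: [4.0, -2.2, 4.5]
gripper_width: 26.4
```

Emit:
send_rows:
  translation:
    - [-8, 0, 0]
    - [-8, 0, 0]
    - [-8, 0, 0]
    - [-8, 0, 0]
    - [-8, 0, 0]
  dr:
    - [0, 0, 0]
    - [0, 0, 0]
    - [0, 0, 0]
    - [0, 0, 0]
    - [0, 0, 0]
  grip: [20, 20, 20, 20, 20]

```text
clock: 56.92
position: [557.7, -171.5, 66.4]
ee_rot: [0.744, -0.669, 0.001, -0.0]
contact_force: [4.6, -2.3, 6.2]
gripper_width: 26.6
```

Emit:
send_rows:
  translation:
    - [-8, 0, 0]
    - [-8, 0, 0]
    - [-8, 0, 0]
    - [-8, 0, 0]
    - [-8, 0, 0]
  dr:
    - [0, 0, 0]
    - [0, 0, 0]
    - [0, 0, 0]
    - [0, 0, 0]
    - [0, 0, 0]
  grip: [20, 20, 20, 20, 20]

```text
clock: 57.55
position: [553.5, -131.7, 66.4]
ee_rot: [0.744, -0.669, 0.001, -0.0]
contact_force: [4.8, -2.5, 5.8]
gripper_width: 26.6
```

Emit:
send_rows:
  translation:
    - [-8, 0, 0]
    - [-8, 0, 0]
    - [-8, 0, 0]
    - [-8, 0, 0]
    - [-8, 0, 0]
  dr:
    - [0, 0, 0]
    - [0, 0, 0]
    - [0, 0, 0]
    - [0, 0, 0]
    - [0, 0, 0]
  grip: [20, 20, 20, 20, 20]

```text
clock: 58.18
position: [549.3, -91.9, 66.4]
ee_rot: [0.744, -0.669, 0.001, -0.0]
contact_force: [3.9, -1.9, 5.2]
gripper_width: 26.7
```

Emit:
send_rows:
  translation:
    - [-4, 0, 0]
    - [-3, 0, 0]
    - [-2, 0, 0]
    - [-2, 0, 0]
    - [-1, 0, 0]
  dr:
    - [0, 0, 0]
    - [0, 0, 0]
    - [0, 0, 0]
    - [0, 0, 0]
    - [0, 0, 0]
  grip: [20, 20, 20, 20, 20]

```text
clock: 58.8
position: [548.1, -80.5, 66.4]
ee_rot: [0.744, -0.669, 0.001, 0.0]
contact_force: [5.7, -8.0, 4.0]
gripper_width: 26.3
```

```bash
python3 - <<'E'
from h import *
plan([([35,110,66.4],0)])
E
```

```text
t 58.8 slide [ 35.9 109.   66.4] world [548.1 -80.5  66.4] F [ 5.7 -8.   4. ] w 26.3
([35, 110, 66.4], 0) -> [-1.   0.9 -0. ] [-0.04 -0.06  0.05]
```

Emit:
send_rows:
  translation:
    - [-1, 0, 0]
    - [-0.5, 0, 0]
    - [0, 0, 0]
    - [0, 0, 0]
    - [0, 0, 0]
  dr:
    - [0, 0, 0]
    - [0, 0, 0]
    - [0, 0, 0]
    - [0, 0, 0]
    - [0, 0, 0]
  grip: [20, 20, 20, 20, 20]

```text
clock: 59.42
position: [548.1, -80.4, 66.4]
ee_rot: [0.744, -0.669, 0.001, 0.001]
contact_force: [6.5, -10.7, 4.2]
gripper_width: 26.9
```

Emit:
send_rows:
  translation:
    - [0, 0, 0]
    - [0, 0, 0]
    - [0, 0, 0]
    - [0, 0, 0]
    - [0, 0, -5]
  dr:
    - [0, 0, 0]
    - [0, 0, 0]
    - [0, 0, 0]
    - [0, 0, 0]
    - [0, 0, 0]
  grip: [36, 48, 48, 48, 48]

```text
clock: 60.05
position: [546.2, -78.5, 70.3]
ee_rot: [0.743, -0.669, -0.001, 0.001]
contact_force: [0.5, -0.4, 0.4]
gripper_width: 47.6
```

Emit:
send_rows:
  translation:
    - [0, 0, -20]
    - [0, 0, -35]
    - [0, 0, -45]
    - [0, 0, -45]
    - [0, 0, -10]
  dr:
    - [0, 0, 0]
    - [0, 0, 0]
    - [0, 0, 0]
    - [0, 0, 0]
    - [0, 0, 0]
  grip: [48, 48, 48, 48, 48]

```text
clock: 60.68
position: [548.6, -78.5, 229.7]
ee_rot: [0.744, -0.669, 0.002, -0.002]
contact_force: [-0.7, -0.2, -1.3]
gripper_width: 47.8
```

```bash
python3 - <<'E'
from h import *
plan([([35,110,66.4],0)])
c,im=snap("top","v1t");cv2.imwrite("pics/v1t.png",cv2.resize(im[130:320,140:500,::-1],None,fx=2.2,fy=2.2,interpolation=3))
c,im=snap("scene","v1s");cv2.imwrite("pics/v1s.png",cv2.resize(im[90:320,80:430,::-1],None,fx=2.2,fy=2.2,interpolation=3))
E
```

```text
t 60.67 slide [ 36.6 110.9 229.7] world [548.6 -78.5 229.7] F [-0.7 -0.2 -1.3] w 47.8
([35, 110, 66.4], 0) -> [  0.8   2.5 163.3] [-0.32 -0.01  0.02]
```

View pics/v1t.png

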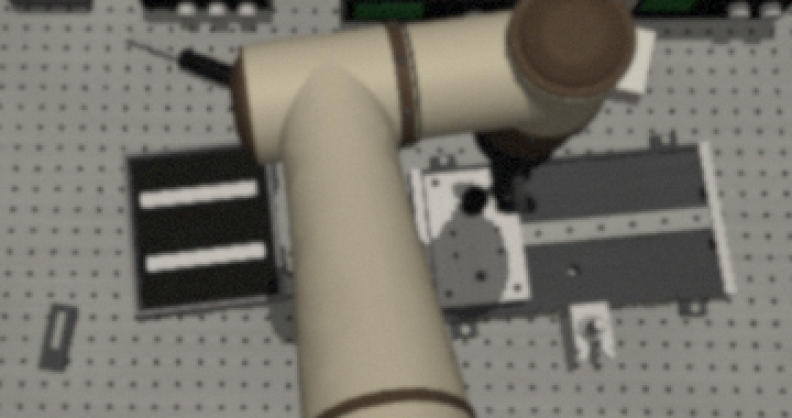

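View pics/v1s.png

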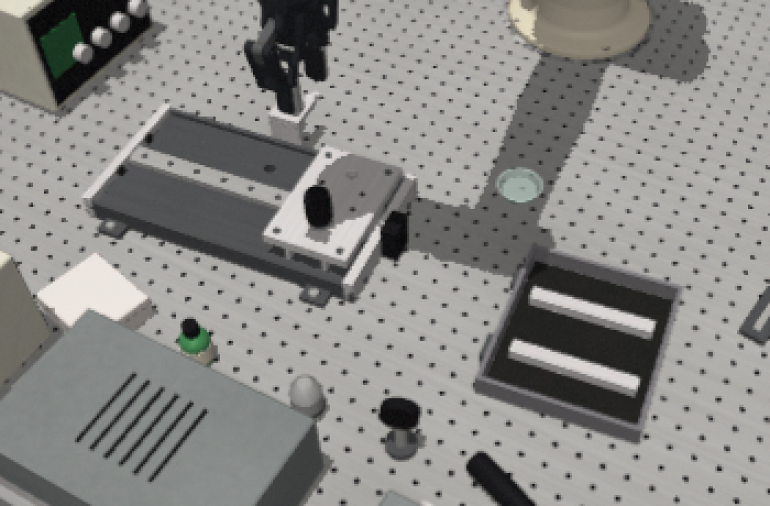

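```bash
python3 - <<'E'
from h import *
c,im=snap("wrist","w1");a=im[:,:,::-1].copy()
for p in sl(Q,[[75,60,52],[-75,60,52],[0,60,52],[75,57,52],[-75,57,52]]):
    u=proj(c,p)[0];print(u.round(1));cv2.circle(a,tuple(int(round(v)) for v in u),1,(0,0,255),-1)
cv2.imwrite("pics/w1o.png",a)
cv2.imwrite("pics/w1z.png",cv2.resize(a[100:250,180:380],None,fx=4,fy=4,interpolation=3))
for t in("carriage_knob","pin_grip","notch","home_end"):
    for n in("wrist","scene","top"): print(t,n,[(inv(Q,d["xyz"]).round(1).tolist(),round(d["confidence"],2)) for d in arm.place_of(t,n)][:2])
E
```

```text
[234.1 135.6]
[392.8 135.9]
[313.7 135.6]
[234.  132.4]
[393.2 132.6]
carriage_knob wrist []
carriage_knob scene [([[32.1, 112.5, 78.1]], 0.7), ([[14.7, 410.9, 13.8]], 0.67)]
carriage_knob top [([[39.3, 111.7, 74.5]], 0.57), ([[0.5, 168.3, 30.8]], 0.54)]
pin_grip wrist [([[-113.7, 0.1, 85.0]], 0.68), ([[-114.3, -0.7, 61.0]], 0.59)]
pin_grip scene []
pin_grip top [([[-113.4, 1.2, 82.0]], 0.57)]
notch wrist [([[-113.8, 2.6, 62.3]], 0.9)]
notch scene [([[-113.8, 1.5, 62.2]], 0.87), ([[-4.8, 111.4, 50.6]], 0.66)]
notch top [([[-118.4, -1.0, 64.2]], 0.72)]
home_end wrist [([[0.5, 162.0, 32.4]], 0.79)]
home_end scene [([[1.9, 164.2, 28.9]], 0.83), ([[202.6, -78.3, -1.9]], 0.45)]
home_end top [([[-1.2, 168.7, 30.6]], 0.87)]
```

View pics/w1o.png

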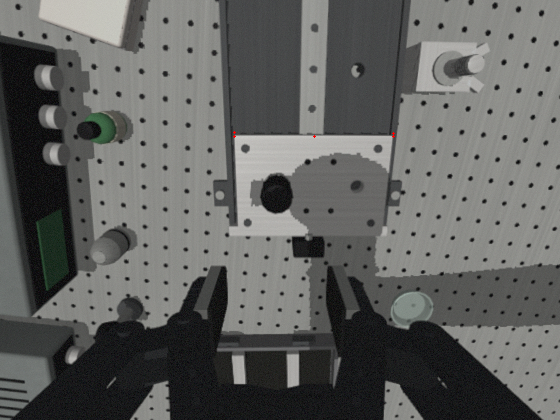

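```bash
python3 - <<'E'
from bench import arm
print(arm.job_done(), arm.read_state()["clock"])
E
```

```text
the job is handed in; nothing more can be done
the job is handed in; nothing more can be done
```

The slide is ready and I handed the job in at about 61 s, well inside the 210 s limit.

- **Transit bars:** Only two of the four were present, both on the side away from the home end. I lifted each one's outer end over the lip, drew it out endwise and laid it flat in the case.
- **Lock pin:** It is out of the carriage and parked upright in the bracket notch. The last camera check put its grip at the parked height (about 85 mm).
- **Carriage:** I held the knob and slid it home, then to the far stop and back twice, at about 64 mm/s. It met a firm stop at every end, with no sticky spots felt.
- **Final position:** After release, the wrist picture showed the carriage edge where it should be with the carriage hard up at the home end. The gripper was clear, about 13 cm above the knob.

The last pictures showed both bars still flat in the case. I judged the bystanders by eye only and did not measure them; those in view looked undisturbed. In those last pictures, the network's estimates of the knob position were up to about 4 mm off. I went by the stop forces and the carriage edge instead.

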